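# Load the dry-block heater from the vial rack in run order

### The arm

A 6-joint arm with a two-finger parallel gripper is mounted at the origin on a cart in front of the work surface, level with it; the furniture and walls round the work are solid. World frame = base frame: x ahead of the robot, y to its left, z up, the work surface at z = 0. Lengths are in m, angles in rad, forces in N, time in s.
With the tool pointing down it reaches from about 0.25 to 0.725 m from the base axis. Payload 4 kg.
Tool frame: the origin (TCP) lies between the finger pads; the fingertips stand 11 mm ahead of it and the grasp point (between the pads) lies 8 mm behind it (bot.tip_extent is the distance from the TCP to the fingertips, in m); z points along the fingers, y is the line along which they close (so a half turn about z gives the same grasp; the last joint's range is limited). The gripper opens to 85 mm and grips with 20 to 120 N. Pads are 22 mm wide; open, the fingers measure 114 mm over their backs; the gripper's body (76 mm by 85 mm) begins 54 mm behind the grasp point. The pads swing forward as they close: fully open they stand 13 mm farther back than shut.
Start: joints at [-1.131, 0.241, 0.005, 1.335, 0, 1.571], TCP at [0.213, -0.452, 0.242] pointing down, gripper open.
Joint ranges: [-2.72, 2.72], [-1.05, 1.87], [-1.09, 1.28], [-1.99, 2.15], [-1.42, 1.44], [-3.14, 3.14]. Speed limits (rad/s): [2.79, 2.79, 3.14, 3.14, 3.14, 3.14].

### API

Orientations are given as a unit quaternion [x, y, z, w].
In Python, from workcell import bot gives the robot as it stands. The module is installed in compiled form; this text tells all that it offers.
- The arm moves only by the tool drive_tool, never from a script. Its argument "rows" is a list of rows, each an object of numbers: "dx", "dy", "dz": the shift along the tool's x, y, z in units of 50 mm (1.0 is 50 mm); "wx", "wy", "wz": the turn, a rotation vector about the tool's x, y, z in units of 5 degrees (1.0 is 5 degrees); "hand": the finger opening in mm, from 0 to 85.4. A call has 1 to 20 rows; each row is the pose to reach, as a shift and turn from the pose commanded when the call began, along the tool's axes at that moment; what a row does not reach only later rows make up. A row lasts 1/10 s, in which the tool goes at most 50 mm and 8.59 degrees, less where a joint would pass 70% of its speed; a pose out of reach is approached as far as the arm can. A call with a gripper value outside its range is refused whole. The fingers move at their own pace and stop on an object; the grip force is fixed at half the most. Time passes only in rows, so rows that repeat a pose let the fingers close. It gives the time, the measured TCP pose, the force, the opening and the grip force at its end, in the units of the state.
- bot.get_obs(): the state, without advancing time (a new reading comes with each control period).
- bot.camera(name): name is "scene" or "top"; returns the picture (400x640x3 uint8, red, green, blue); there is no depth.
- bot.get_calibration(name): a dict with "vfov" (degrees; the focal length in pixels is half the picture's height over the tangent of half this angle, whatever the lens; pixels are square), "cx", "cy" (the principal point, pixels), "origin" and "rotation" of the camera in the world. Camera axes: x right, y up, looking along -z (the intrinsics and any distortion apply to the point x, -y, -z); pixel columns grow to the right and rows downward; lengths in m; the calibration is good to about 2 mm. A picture is of the moment at which its call begins. get_calibration takes no time and is no camera call.
- bot.job_done(): hands the job in; it is judged then, once.
Trained networks look in the newest picture that a camera, given by its name, has taken for a name from the list of things; names that differ only in an ending like _2 or _b are one class to them, and where a whole thing is asked for, a point or a joint stands for the part that bears it (a point fixed in the world has none). Each returns a list of dicts, best first, with "score" (0 to 1); they miss things now and then, are a little off and sometimes report something else, mostly with a low value. They report only what shows in the picture. A call takes as long as a camera call.
- bot.look_for(camera, thing): "extent" ([centre column, centre row, width, height] in pixels, round what is visible of it).
- bot.outline_of(camera, thing): "region" (400x640 bool, what is visible of it) and "extent" ([centre column, centre row, width, height] in pixels, round what is visible of it).
The state is a dict: "clock": time; "joint_pos": joint angles; "joint_vel": joint speeds; "tau": joint torques, N m; "eef_pos": TCP position; "tool_rot": TCP orientation; "ft_force": force on the tool from outside, world axes, zero at the start; "ft_torque": the same for the moment, N m; "grip_width": finger opening in m; "grasp_force": force on a finger pad.
Only numpy, scipy, OpenCV 4.12 (cv2) and the standard library are available. Lean on these libraries where they do the work, as an engineer would, in place of code of your own. Each camera call takes 0.05 s, during which the arm holds its last target. There are 200 camera calls.

### The job

Move the four capped glass vials from the front row of the grey rack into the four wells of the dry-block heater, keeping their run order: the vial nearest the rack's orange dot goes into the well nearest the heater's orange dot, and so on along the row. Lower each vial into its well rather than dropping it, so that it stands upright on the bottom of the well. Leave the small retained tubes standing in the rack's rear row.

Things in the scene. Friction and masses are not known exactly. Their poses are not given: they have to be found in the camera images.
- rack: Grey rack, 104 x 202 mm, fixed. Origin: centre of underside; x from front edge to rear, y along the rows. Deck z = 45 mm; contents stand on a floor at z = 30. Front row x = -25: 25 mm holes at y = +63, +21, -21, -63, holding the vials. Rear row x = +30: 14.5 mm holes at the same y, holding the small tubes. 16 mm orange dot on the deck at (-25, +86): the front row begins there.
- heater: White heater, 170 x 216 mm, fixed. Origin: under its middle, bench height; x from its sloped front panel to its back, y along the wells. Aluminium block's face, its highest part: z = 74 mm. Four empty wells at x = +15, y = -63, -21, +21, +63: 26 mm wide, flat bottom at z = 59, mouth flared at 45 degrees to 36 mm. 16 mm orange dot on the block at (+15, -91.5): the row begins there.
- vial_blue: Glass vial, blue screw cap, cream contents, 50 mm tall, loose, about 25 g. Body 21 mm diameter up to 41 mm, cap 18.4 mm above. Origin: centre of underside, z along its axis. Starts upright in some place of the rack's front row, top 35 mm over the deck; neighbours 42 mm away on centre along the row, a tube 55 mm behind.
- vial_white: Glass vial, white screw cap, white contents, 50 mm tall, loose, about 25 g. Body 21 mm diameter up to 41 mm, cap 18.4 mm above. Origin: centre of underside, z along its axis. Starts upright in some place of the rack's front row, top 35 mm over the deck; neighbours 42 mm away on centre along the row, a tube 55 mm behind.
- vial_red: Glass vial, red screw cap, brownish contents, 50 mm tall, loose, about 25 g. Body 21 mm diameter up to 41 mm, cap 18.4 mm above. Origin: centre of underside, z along its axis. Starts upright in some place of the rack's front row, top 35 mm over the deck; neighbours 42 mm away on centre along the row, a tube 55 mm behind.
- vial_green: Glass vial, green screw cap, yellowish contents, 50 mm tall, loose, about 25 g. Body 21 mm diameter up to 41 mm, cap 18.4 mm above. Origin: centre of underside, z along its axis. Starts upright in some place of the rack's front row, top 35 mm over the deck; neighbours 42 mm away on centre along the row, a tube 55 mm behind.
- tube_blue: Small clear tube, blue cap, 12 mm diameter, 44 mm tall, loose, 12 g: retained portion of the blue-capped vial's sample. Origin: centre of underside, z up. Stands in the rack's rear row, straight behind that vial's starting place, top 29 mm over the deck. It stays there.
- tube_white: Small clear tube, white cap, 12 mm diameter, 44 mm tall, loose, 12 g: retained portion of the white-capped vial's sample. Origin: centre of underside, z up. Stands in the rack's rear row, straight behind that vial's starting place, top 29 mm over the deck. It stays there.
- tube_red: Small clear tube, red cap, 12 mm diameter, 44 mm tall, loose, 12 g: retained portion of the red-capped vial's sample. Origin: centre of underside, z up. Stands in the rack's rear row, straight behind that vial's starting place, top 29 mm over the deck. It stays there.
- tube_green: Small clear tube, green cap, 12 mm diameter, 44 mm tall, loose, 12 g: retained portion of the green-capped vial's sample. Origin: centre of underside, z up. Stands in the rack's rear row, straight behind that vial's starting place, top 29 mm over the deck. It stays there.

How it is judged:
By the outcome, as a careful person would: the job done as asked, in the order asked, and still so for the second after the job is handed in, with the robot touching nothing.
It also fails if it takes over 102 s, if anything falls off the work surface, if the arm or the gripper's body presses on something with over 40 N, if the wrist force passes 120 N, or if a joint passes its speed limit or range.

## Working session

There is one attempt and no reset: what is moved stays moved. The work goes in short steps, Python scripts to look and compute and a tool call to move; the robot and the scene stay as the last step left them, time stands still between calls to the robot, and variables do not carry over. Pictures are saved under pics/ and viewed, at most 14 in all, crops included, and the job is handed in when it is done.

Besides the shell and the picture viewer there is one more tool, called after "Emit:" by a JSON object that holds its "op" and its "data", one argument or row to a line. drive_tool: Moves the arm, as the interface text tells. Its arguments: {"type":"object","properties":{"rows":{"type":"array","items":{"type":"object","properties":{"dx":{"type":"number"},"dy":{"type":"number"},"dz":{"type":"number"},"wx":{"type":"number"},"wy":{"type":"number"},"wz":{"type":"number"},"hand":{"type":"number"}}}}},"required":["rows"]}

```bash
mkdir -p pics
python3 - <<'E'
from workcell import bot
import cv2
for n in("scene","top"):
    im=bot.camera(n); cv2.imwrite(f"pics/{n}0.png",im[:,:,::-1]); print(n,bot.get_calibration(n))
    for t in("rack","heater","vial_blue","vial_white","vial_red","vial_green","tube_blue","tube_white","tube_red","tube_green"):
        print(t,[( [round(float(v),1) for v in d["extent"]],round(float(d["score"]),2)) for d in bot.look_for(n,t)][:2])
print(bot.get_obs())
E
```

```text
scene {'vfov': 48.015096854115825, 'cx': 315.09085425730217, 'cy': 190.05737273979256, 'origin': array([0.15465805, 0.60427726, 0.88282395]), 'rotation': array([-0.08855914,  0.33932311,  0.9054839 , -0.23898956])}
rack [([245.4, 278.1, 99.5, 99.5], 0.74)]
heater [([347.8, 151.1, 86.2, 76.1], 0.87)]
vial_blue [([248.2, 278.9, 4.6, 16.5], 0.73)]
vial_white [([235.3, 295.4, 14.2, 14.4], 0.69)]
vial_red [([262.5, 262.9, 11.8, 20.3], 0.55)]
vial_green [([275.1, 251.6, 7.1, 20.5], 0.59)]
tube_blue []
tube_white [([215.6, 277.6, 5.2, 15.4], 0.41)]
tube_red [([274.1, 250.8, 5.3, 17.6], 0.65)]
tube_green [([257.7, 238.1, 7.0, 11.0], 0.45)]
top {'vfov': 45.14590993823831, 'cx': 317.2394488426751, 'cy': 198.9458236293819, 'origin': array([ 0.2716561 , -0.01486952,  1.42141585]), 'rotation': array([ 0.05662386, -0.06326658, -0.69449527,  0.71447002])}
rack [([230.2, 189.6, 71.9, 42.0], 0.55)]
heater [([389.2, 197.8, 78.4, 64.7], 0.73), ([205.4, 192.2, 6.4, 10.5], 0.18)]
vial_blue [([221.1, 194.0, 3.3, 10.2], 0.43)]
vial_white [([205.3, 192.8, 9.3, 8.6], 0.37)]
vial_red [([232.9, 199.4, 8.9, 6.3], 0.38)]
vial_green []
tube_blue []
tube_white []
tube_red []
tube_green []
{'clock': 1.1, 'joint_pos': array([-1.13096714e+00,  2.40592589e-01,  4.98709963e-03,  1.33518172e+00,
        1.23384096e-05,  1.57081608e+00]), 'joint_vel': array([ 0.00021338,  0.00018536,  0.00066711, -0.00151603,  0.00047487,
        0.00024474]), 'tau': array([ 5.82887697e-04, -3.72223878e+01,  2.52694649e+01,  1.43856727e-03,
       -1.48590823e-05, -5.24187541e-06]), 'eef_pos': array([ 0.21289595, -0.45241115,  0.24230524]), 'tool_rot': array([9.75918239e-01, 2.18136631e-01, 7.01457734e-06, 3.10062153e-06]), 'ft_force': array([ 0.01455555, -0.04063709,  0.70824042]), 'ft_torque': array([ 0.02107175,  0.00195952, -0.00481875]), 'grasp_force': 0.0, 'grip_width': 0.08528485892536486}
```

View pics/scene0.png

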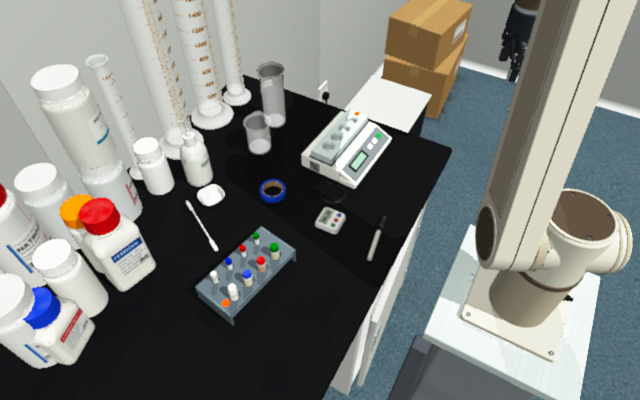

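View pics/top0.png

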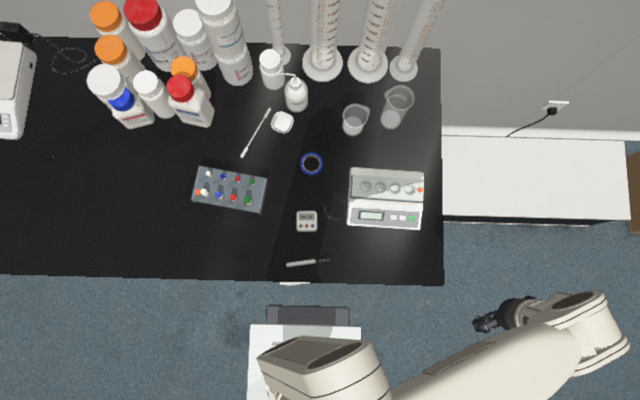

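The top view shows the rack at about (230,190) with its orange dot at the left end. From the dot the row runs white, blue, red, green. The heater is at (386,198) with its dot at the right end.

```bash
cat > h.py <<'E'
import numpy as np, cv2
from scipy.spatial.transform import Rotation as R
from workcell import bot
def proj(n,P,K={}):
    if n not in K: K[n]=bot.get_calibration(n)
    c=K[n]; p=R.from_quat(c["rotation"]).inv().apply(np.atleast_2d(P)-c["origin"])
    f=200/np.tan(np.radians(c["vfov"]/2))
    return np.c_[c["cx"]+f*p[:,0]/-p[:,2], c["cy"]-f*p[:,1]/-p[:,2]]
def ray(n,uv,z):
    c=bot.get_calibration(n); f=200/np.tan(np.radians(c["vfov"]/2))
    d=R.from_quat(c["rotation"]).apply([(uv[0]-c["cx"])/f,-(uv[1]-c["cy"])/f,-1]); o=c["origin"]
    return o+d*(z-o[2])/d[2]
def pose(p,L):
    c,s=np.cos(p[2]),np.sin(p[2]); L=np.atleast_2d(L)
    return np.c_[p[0]+c*L[:,0]-s*L[:,1],p[1]+s*L[:,0]+c*L[:,1],L[:,2]]
E
python3 - <<'E'
from h import *
a={n:cv2.imread(f"pics/{n}0.png") for n in("top","scene")}
B={"top":[(185,155,90,64),(340,160,90,64)],"scene":[(190,222,113,110),(295,100,113,95)]}
row=lambda n,s:[cv2.resize(a[n][y:y+h,x:x+w],None,fx=s,fy=s,interpolation=cv2.INTER_CUBIC) for x,y,w,h in B[n]]
cv2.imwrite("pics/ct.png",np.vstack([np.hstack(row("top",4)[:1]+row("top",4)[1:])]))
r=row("scene",3.5); h=max(i.shape[0] for i in r)
cv2.imwrite("pics/cs.png",np.hstack([cv2.copyMakeBorder(i,0,h-i.shape[0],0,0,0) for i in r]))
for n in a:
    hsv=cv2.cvtColor(a[n],cv2.COLOR_BGR2HSV)
    for c,(lo,hi) in dict(orange=(5,18),red=(0,4),green=(50,75),blue=(112,125)).items():
        m=((hsv[...,0]>=lo)&(hsv[...,0]<=hi)&(hsv[...,1]>150)&(hsv[...,2]>70)).astype(np.uint8)
        k,_,st,ce=cv2.connectedComponentsWithStats(m)
        print(n,c,[(ce[i].round(1).tolist(),int(st[i,4]),[ray(n,ce[i],z)[:2].round(3).tolist() for z in(.045,.075)]) for i in range(1,k) if st[i,4]>4 and any(x<=ce[i][0]<=x+w and y<=ce[i][1]<=y+h for x,y,w,h in B[n])])
E
```

```text
top orange [([419.3, 189.6], 7, [[0.544, -0.322], [0.538, -0.315]]), ([197.5, 191.8], 18, [[0.519, 0.323], [0.513, 0.316]])]
top red [([236.6, 178.5], 8, [[0.561, 0.212], [0.555, 0.207]]), ([231.8, 197.0], 12, [[0.506, 0.223], [0.501, 0.218]])]
top green [([250.7, 181.0], 7, [[0.555, 0.171], [0.549, 0.167]]), ([246.6, 199.2], 19, [[0.501, 0.18], [0.496, 0.176]])]
top blue [([222.3, 175.5], 14, [[0.569, 0.254], [0.563, 0.249]]), ([217.9, 194.3], 17, [[0.513, 0.264], [0.508, 0.258]])]
scene orange [([356.5, 113.0], 12, [[0.555, -0.35], [0.541, -0.316]]), ([225.5, 302.8], 51, [[0.522, 0.322], [0.509, 0.333]])]
scene red [([242.0, 248.0], 21, [[0.57, 0.197], [0.555, 0.212]]), ([258.5, 258.7], 10, [[0.523, 0.202], [0.509, 0.217]])]
scene green [([378.4, 135.0], 17, [[0.46, -0.294], [0.449, -0.262]]), ([255.2, 235.1], 33, [[0.564, 0.154], [0.55, 0.17]]), ([273.7, 246.9], 63, [[0.51, 0.16], [0.498, 0.176]])]
scene blue [([227.7, 260.5], 43, [[0.578, 0.239], [0.563, 0.252]]), ([246.5, 273.6], 56, [[0.524, 0.246], [0.511, 0.259]])]
```

View pics/ct.png

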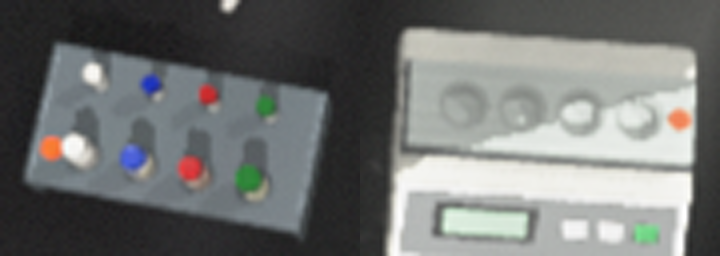

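View pics/cs.png

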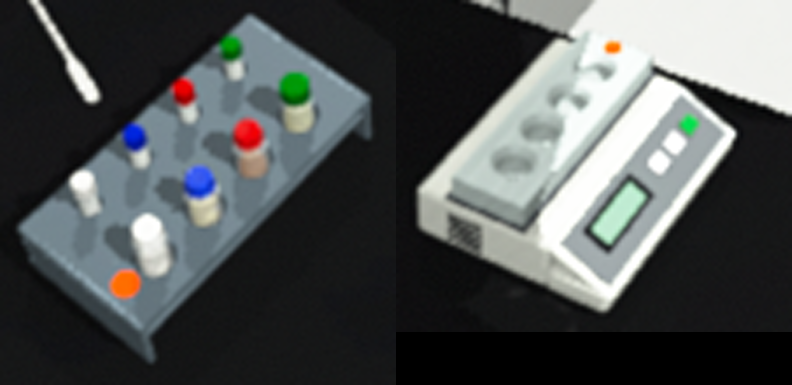

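```bash
cat > fit.py <<'E'
from h import *
from scipy.optimize import least_squares
o=lambda u,s,b:(u[0]/s+b[0]-.5,u[1]/s+b[1]-.5)
T=lambda u:o(u,4,(185,155)); TH=lambda u:o((u[0]-360,u[1]),4,(340,160)); S=lambda u:o(u,3.5,(190,222)); SH=lambda u:o((u[0]-396,u[1]),3.5,(295,100))
Y=[.063,.021,-.021,-.063]
co=[(.052,.101,.045),(.052,-.101,.045),(-.052,-.101,.045),(-.052,.101,.045)]
fr=[(-.025,y,.0765) for y in Y]; re=[(.03,y,.070) for y in Y]; dot=(-.025,.086,.045)
rack=[("top",dot,(197.5,191.8),1)]+[("top",a,b,1) for a,b in zip(fr[1:],[(217.9,194.3),(231.8,197),(246.6,199.2)])]+[("top",a,b,1) for a,b in zip(re[1:],[(222.3,175.5),(236.6,178.5),(250.7,181)])]+[("top",a,T(b),.7) for a,b in zip(co,[(57,42),(328,93),(303,237),(25,185)])]
rack+=[("scene",dot,(225.5,302.8),1),("scene",fr[1],(246.5,273.6),1),("scene",fr[3],(273.7,246.9),1)]+[("scene",a,b,1) for a,b in zip(re[1:],[(227.7,260.5),(242,248),(255.2,235.1)])]+[("scene",a,S(b),.7) for a,b in zip(co,[(18,230),(250,15),(370,97),(150,330)])]
we=[(.015,y,.074) for y in Y]; hd=(.015,-.0915,.074)
heat=[("top",a,TH(b),.7) for a,b in zip(we,[(464,103),(521,106),(580,112),(637,116)])]+[("top",hd,TH((680,119)),1)]
heat+=[("scene",a,SH(b),.7) for a,b in zip(we,[(515,160),(541,127),(570,97),(600,68)])]+[("scene",hd,(356.5,113.),1)]
def fit(D,x0,names=("top","scene")):
    D=[d for d in D if d[0] in names]
    f=lambda p:np.array([(proj(n,pose(p,l))[0]-u)*w for n,l,u,w in D])
    r=least_squares(lambda p:f(p).ravel(),x0,x_scale=[.01,.01,.05]); return r.x,f(r.x)
if __name__=="__main__":
    for nm,D,x0 in(("rack",rack,(.53,.23,-.17)),("heater",heat,(.53,-.22,0))):
        for N in(("top",),("scene",),("top","scene")):
            p,e=fit(D,x0,N); print(nm,N,p.round(4),"rms",e.std().round(2),np.abs(e).max().round(2))
        print(e.round(1).tolist())
E
python3 fit.py
```

```text
rack ('top',) [ 0.5296  0.2336 -0.1543] rms 0.33 0.76
rack ('scene',) [ 0.5318  0.2341 -0.149 ] rms 0.45 1.49
rack ('top', 'scene') [ 0.5309  0.234  -0.1516] rms 0.49 1.31
[[0.2, -0.2], [-0.3, -0.7], [0.3, -0.8], [0.0, -0.3], [-0.2, -0.0], [-0.2, -0.5], [0.1, -0.4], [-0.2, 0.2], [-0.2, -0.2], [-0.8, -1.1], [-0.1, -0.7], [0.8, 0.7], [0.4, -0.2], [0.5, -0.4], [0.7, 0.3], [0.4, -0.3], [0.6, 0.1], [0.3, 0.3], [0.1, 0.2], [0.3, 0.2], [-1.3, 0.6]]
heater ('top',) [ 0.5289 -0.2229 -0.0481] rms 0.17 0.35
heater ('scene',) [ 0.5295 -0.2245 -0.0481] rms 0.27 0.67
heater ('top', 'scene') [ 0.5291 -0.2234 -0.0482] rms 0.26 0.69
[[-0.0, -0.1], [0.3, 0.1], [0.2, -0.1], [0.5, -0.1], [-0.1, -0.1], [-0.2, 0.1], [0.3, 0.3], [0.0, 0.2], [-0.7, 0.0], [0.3, 0.4]]
```

Both cameras agree to about 2 mm. I'll compute the moves from this fit.

```bash
cat >> h.py <<'E'
RACK=(.5309,.234,-.1516); HEAT=(.5291,-.2234,-.0482)
Y=dict(white=.063,blue=.021,red=-.021,green=-.063)
def units(xy,z,yaw_y):
    "drive units from the present pose to TCP (xy,z), tool down, tool y at world angle yaw_y"
    s=bot.get_obs(); r=R.from_quat(s["tool_rot"]); t=np.r_[xy,z]
    d=r.inv().apply(t-s["eef_pos"])/.05
    ty=np.array([np.cos(yaw_y),np.sin(yaw_y),0]); tz=np.array([0,0,-1.]); G=R.from_matrix(np.c_[np.cross(ty,tz),ty,tz])
    return d.round(3), np.degrees((r.inv()*G).as_rotvec()/5).round(2)
E
cat > plan.py <<'E'
import sys; from h import *
s=bot.get_obs(); print("tcp",s["eef_pos"].round(4),"w",round(s["grip_width"],4),"t",round(s["clock"],2),"tip",bot.tip_extent, "q",s["joint_pos"].round(2))
for c,y in Y.items():
    if len(sys.argv)>1 and c not in sys.argv[1:]: continue
    v=pose(RACK,(-.025,y,0))[0,:2]; w=pose(HEAT,(.015,-y,0))[0,:2]
    print(c,"rack",v.round(4),units(v,.2,RACK[2]),"well",w.round(4),units(w,.2,HEAT[2]))
E
python3 plan.py
```

```text
tcp [ 0.2129 -0.4524  0.2423] w 0.0853 t 1.1 tip 0.011 q [-1.13  0.24  0.    1.34  0.    1.57]
white rack [0.5157 0.3001] (array([ 11.887, -11.039,   0.846]), array([  0.  ,  -0.  , -11.22])) well [ 0.541 -0.287] (array([ 7.347, -0.198,  0.846]), array([  0.  ,  -0.  , -12.41]))
blue rack [0.5094 0.2585] (array([ 11.419, -10.341,   0.846]), array([  0.  ,  -0.  , -11.22])) well [ 0.5431 -0.2451] (array([ 7.74 , -0.94 ,  0.846]), array([  0.  ,  -0.  , -12.41]))
red rack [0.503 0.217] (array([10.951, -9.644,  0.846]), array([  0.  ,  -0.  , -11.22])) well [ 0.5451 -0.2031] (array([ 8.134, -1.682,  0.846]), array([  0.  ,  -0.  , -12.41]))
green rack [0.4967 0.1755] (array([10.482, -8.947,  0.846]), array([  0.  ,  -0.  , -11.22])) well [ 0.5471 -0.1612] (array([ 8.528, -2.424,  0.846]), array([  0.  ,  -0.  , -12.41]))
```

Emit:
{"op": "drive_tool", "data": {
  "rows": [
    {"dx": 11.89, "dy": -11.04, "dz": 0.85, "wz": -11.22, "hand": 50},
    {"dx": 11.89, "dy": -11.04, "dz": 0.85, "wz": -11.22, "hand": 50},
    {"dx": 11.89, "dy": -11.04, "dz": 0.85, "wz": -11.22, "hand": 50},
    {"dx": 11.89, "dy": -11.04, "dz": 0.85, "wz": -11.22, "hand": 50},
    {"dx": 11.89, "dy": -11.04, "dz": 0.85, "wz": -11.22, "hand": 50},
    {"dx": 11.89, "dy": -11.04, "dz": 0.85, "wz": -11.22, "hand": 50},
    {"dx": 11.89, "dy": -11.04, "dz": 0.85, "wz": -11.22, "hand": 50},
    {"dx": 11.89, "dy": -11.04, "dz": 0.85, "wz": -11.22, "hand": 50},
    {"dx": 11.89, "dy": -11.04, "dz": 0.85, "wz": -11.22, "hand": 50},
    {"dx": 11.89, "dy": -11.04, "dz": 0.85, "wz": -11.22, "hand": 50},
    {"dx": 11.89, "dy": -11.04, "dz": 0.85, "wz": -11.22, "hand": 50},
    {"dx": 11.89, "dy": -11.04, "dz": 0.85, "wz": -11.22, "hand": 50},
    {"dx": 11.89, "dy": -11.04, "dz": 0.85, "wz": -11.22, "hand": 50},
    {"dx": 11.89, "dy": -11.04, "dz": 0.85, "wz": -11.22, "hand": 50},
    {"dx": 11.89, "dy": -11.04, "dz": 0.85, "wz": -11.22, "hand": 50},
    {"dx": 11.89, "dy": -11.04, "dz": 0.85, "wz": -11.22, "hand": 50},
    {"dx": 11.89, "dy": -11.04, "dz": 0.85, "wz": -11.22, "hand": 50},
    {"dx": 11.89, "dy": -11.04, "dz": 0.85, "wz": -11.22, "hand": 50},
    {"dx": 11.89, "dy": -11.04, "dz": 0.85, "wz": -11.22, "hand": 50},
    {"dx": 11.89, "dy": -11.04, "dz": 0.85, "wz": -11.22, "hand": 50}
  ]
}}

```text
invalid input at $.rows[0]: expected keys dx, dy, dz, wx, wy, wz, hand
```

```bash
python3 - <<'E'
from h import *
a=bot.camera("scene")[:,:,::-1]; b=bot.camera("top")[:,:,::-1]
c=lambda i,x,y,w,h,s:cv2.resize(i[y:y+h,x:x+w],None,fx=s,fy=s,interpolation=cv2.INTER_CUBIC)
cv2.imwrite("pics/p1.png",np.hstack([c(a,170,180,130,150,3),c(b,160,130,130,150,3)]))
E
python3 plan.py white
```

```text
tcp [ 0.2129 -0.4524  0.2423] w 0.085 t 1.2 tip 0.011 q [-1.13  0.24  0.    1.34 -0.    1.57]
white rack [0.5157 0.3001] (array([ 11.888, -11.038,   0.846]), array([ -0.  ,  -0.  , -11.22])) well [ 0.541 -0.287] (array([ 7.347, -0.197,  0.845]), array([ -0.  ,  -0.  , -12.41]))
```

View pics/p1.png

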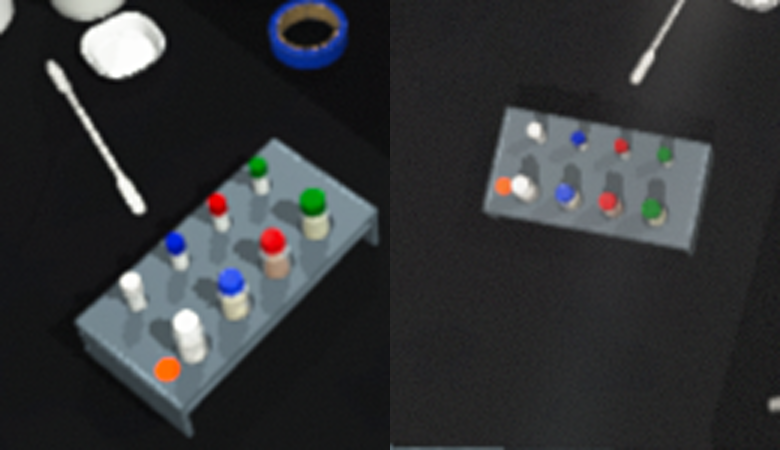

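The call was refused because every row needs all seven keys, so the arm has not moved and the scene is unchanged. I'll resend it with every key.

Emit:
{"op": "drive_tool", "data": {
  "rows": [
    {"dx": 11.89, "dy": -11.04, "dz": 0.85, "wx": 0, "wy": 0, "wz": -11.22, "hand": 50},
    {"dx": 11.89, "dy": -11.04, "dz": 0.85, "wx": 0, "wy": 0, "wz": -11.22, "hand": 50},
    {"dx": 11.89, "dy": -11.04, "dz": 0.85, "wx": 0, "wy": 0, "wz": -11.22, "hand": 50},
    {"dx": 11.89, "dy": -11.04, "dz": 0.85, "wx": 0, "wy": 0, "wz": -11.22, "hand": 50},
    {"dx": 11.89, "dy": -11.04, "dz": 0.85, "wx": 0, "wy": 0, "wz": -11.22, "hand": 50},
    {"dx": 11.89, "dy": -11.04, "dz": 0.85, "wx": 0, "wy": 0, "wz": -11.22, "hand": 50},
    {"dx": 11.89, "dy": -11.04, "dz": 0.85, "wx": 0, "wy": 0, "wz": -11.22, "hand": 50},
    {"dx": 11.89, "dy": -11.04, "dz": 0.85, "wx": 0, "wy": 0, "wz": -11.22, "hand": 50},
    {"dx": 11.89, "dy": -11.04, "dz": 0.85, "wx": 0, "wy": 0, "wz": -11.22, "hand": 50},
    {"dx": 11.89, "dy": -11.04, "dz": 0.85, "wx": 0, "wy": 0, "wz": -11.22, "hand": 50},
    {"dx": 11.89, "dy": -11.04, "dz": 0.85, "wx": 0, "wy": 0, "wz": -11.22, "hand": 50},
    {"dx": 11.89, "dy": -11.04, "dz": 0.85, "wx": 0, "wy": 0, "wz": -11.22, "hand": 50},
    {"dx": 11.89, "dy": -11.04, "dz": 0.85, "wx": 0, "wy": 0, "wz": -11.22, "hand": 50},
    {"dx": 11.89, "dy": -11.04, "dz": 0.85, "wx": 0, "wy": 0, "wz": -11.22, "hand": 50},
    {"dx": 11.89, "dy": -11.04, "dz": 0.85, "wx": 0, "wy": 0, "wz": -11.22, "hand": 50},
    {"dx": 11.89, "dy": -11.04, "dz": 0.85, "wx": 0, "wy": 0, "wz": -11.22, "hand": 50},
    {"dx": 11.89, "dy": -11.04, "dz": 0.85, "wx": 0, "wy": 0, "wz": -11.22, "hand": 50},
    {"dx": 11.89, "dy": -11.04, "dz": 0.85, "wx": 0, "wy": 0, "wz": -11.22, "hand": 50},
    {"dx": 11.89, "dy": -11.04, "dz": 0.85, "wx": 0, "wy": 0, "wz": -11.22, "hand": 50}
  ]
}}

```text
clock: 3.1
eef_pos: [0.5152, 0.2993, 0.1994]
tool_rot: [0.759, 0.651, -0.001, 0.0]
ft_force: [0.4, -0.6, -1.0]
grip_width: 0.05
grasp_force: 0.0
```

```bash
python3 - <<'E'
from h import *
a=bot.camera("scene")[:,:,::-1]; b=bot.camera("top")[:,:,::-1]
c=lambda i,x,y,w,h,s:cv2.resize(i[y:y+h,x:x+w],None,fx=s,fy=s,interpolation=cv2.INTER_CUBIC)
cv2.imwrite("pics/p2.png",np.hstack([c(a,170,180,130,150,3),c(b,160,130,130,150,3)]))
E
python3 plan.py white
```

```text
tcp [0.5154 0.2985 0.2002] w 0.0502 t 3.2 tip 0.011 q [ 0.53  0.45  0.2   1.32 -0.    2.25]
white rack [0.5157 0.3001] (array([0.031, 0.001, 0.003]), array([-0.  ,  0.01, -0.02])) well [ 0.541 -0.287] (array([-1.1495e+01,  2.2980e+00,  1.0000e-02]), array([-0.  ,  0.01, -1.21]))
```

View pics/p2.png

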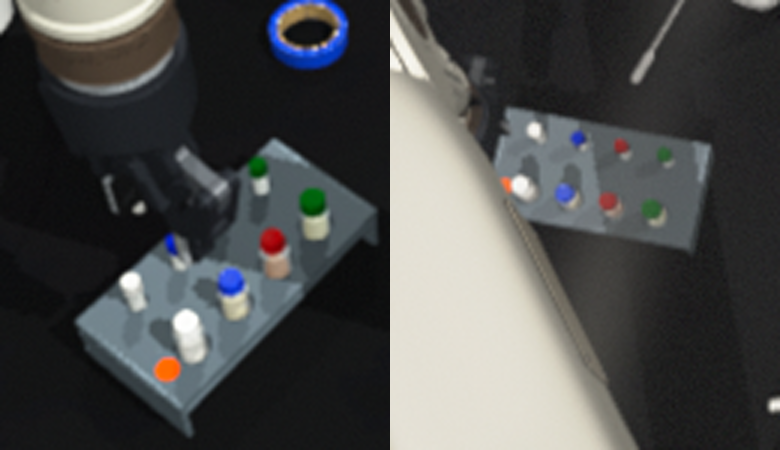

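Run:
```python
from h import *
t=np.array([.5154,.2985,.19])
for n,(x,y,k) in dict(scene=(170,180,0),top=(160,130,390)).items():
    for p in (t,t+[.03*np.cos(-.15),.03*np.sin(-.15),0],t-[.03*np.cos(-.15),.03*np.sin(-.15),0]): print(n,((proj(n,p)[0]-(x,y))*3+(k,0)).round())
```

```text
scene [163. 229.]
scene [129. 203.]
scene [199. 256.]
top [492. 159.]
top [499. 126.]
top [484. 193.]
```

Emit:
{"op": "drive_tool", "data": {
  "rows": [
    {"dx": 0.03, "dy": 0, "dz": 0.7, "wx": 0, "wy": 0, "wz": 0, "hand": 50},
    {"dx": 0.03, "dy": 0, "dz": 1.4, "wx": 0, "wy": 0, "wz": 0, "hand": 50},
    {"dx": 0.03, "dy": 0, "dz": 1.8, "wx": 0, "wy": 0, "wz": 0, "hand": 50},
    {"dx": 0.03, "dy": 0, "dz": 2.1, "wx": 0, "wy": 0, "wz": 0, "hand": 50},
    {"dx": 0.03, "dy": 0, "dz": 2.4, "wx": 0, "wy": 0, "wz": 0, "hand": 50},
    {"dx": 0.03, "dy": 0, "dz": 2.6, "wx": 0, "wy": 0, "wz": 0, "hand": 50},
    {"dx": 0.03, "dy": 0, "dz": 2.72, "wx": 0, "wy": 0, "wz": 0, "hand": 50},
    {"dx": 0.03, "dy": 0, "dz": 2.72, "wx": 0, "wy": 0, "wz": 0, "hand": 50},
    {"dx": 0.03, "dy": 0, "dz": 2.72, "wx": 0, "wy": 0, "wz": 0, "hand": 50}
  ]
}}

```text
clock: 4.1
eef_pos: [0.5165, 0.3016, 0.0646]
tool_rot: [0.759, 0.651, 0.001, 0.0]
ft_force: [-0.1, -0.3, 0.1]
grip_width: 0.05
grasp_force: 0.0
```

```bash
python3 - <<'E'
from h import *
a=bot.camera("scene")[:,:,::-1]
c=lambda i,x,y,w,h,s:cv2.resize(i[y:y+h,x:x+w],None,fx=s,fy=s,interpolation=cv2.INTER_CUBIC)
cv2.imwrite("pics/p3.png",c(a,190,220,100,100,6))
E
python3 plan.py white
```

```text
tcp [0.5166 0.3018 0.0648] w 0.05 t 4.15 tip 0.011 q [0.53 0.56 0.   1.01 0.   2.25]
white rack [0.5157 0.3001] (array([-0.034, -0.009, -2.705]), array([ 0.01, -0.01, -0.01])) well [ 0.541 -0.287] (array([-11.564,   2.271,  -2.714]), array([ 0.01, -0.01, -1.19]))
```

View pics/p3.png

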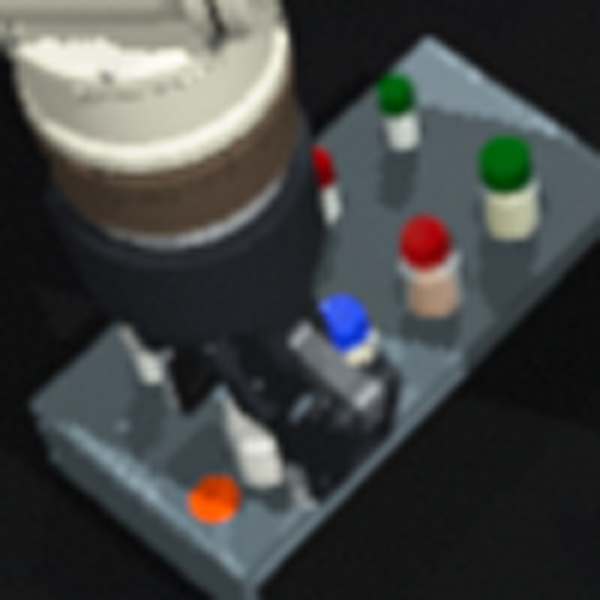

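The white vial is between the open fingers and no contact force shows. I'll close on it.

Emit:
{"op": "drive_tool", "data": {
  "rows": [
    {"dx": -0.03, "dy": 0, "dz": 0, "wx": 0, "wy": 0, "wz": 0, "hand": 35},
    {"dx": -0.03, "dy": 0, "dz": 0, "wx": 0, "wy": 0, "wz": 0, "hand": 25},
    {"dx": -0.03, "dy": 0, "dz": 0, "wx": 0, "wy": 0, "wz": 0, "hand": 10},
    {"dx": -0.03, "dy": 0, "dz": 0, "wx": 0, "wy": 0, "wz": 0, "hand": 10},
    {"dx": -0.03, "dy": 0, "dz": 0, "wx": 0, "wy": 0, "wz": 0, "hand": 10},
    {"dx": -0.03, "dy": 0, "dz": 0, "wx": 0, "wy": 0, "wz": 0, "hand": 10},
    {"dx": -0.03, "dy": 0, "dz": 0, "wx": 0, "wy": 0, "wz": 0, "hand": 10},
    {"dx": -0.03, "dy": 0, "dz": 0, "wx": 0, "wy": 0, "wz": 0, "hand": 10}
  ]
}}

```text
clock: 4.95
eef_pos: [0.5162, 0.3004, 0.0644]
tool_rot: [0.759, 0.651, 0.001, 0.0]
ft_force: [-0.7, -1.0, 4.6]
grip_width: 0.0191
grasp_force: 58.6
```

Emit:
{"op": "drive_tool", "data": {
  "rows": [
    {"dx": 0, "dy": 0, "dz": -0.2, "wx": 0, "wy": 0, "wz": 0, "hand": 10},
    {"dx": 0, "dy": 0, "dz": -0.5, "wx": 0, "wy": 0, "wz": 0, "hand": 10},
    {"dx": 0, "dy": 0, "dz": -1.0, "wx": 0, "wy": 0, "wz": 0, "hand": 10},
    {"dx": 0, "dy": 0, "dz": -1.6, "wx": 0, "wy": 0, "wz": 0, "hand": 10},
    {"dx": 0, "dy": 0, "dz": -2.2, "wx": 0, "wy": 0, "wz": 0, "hand": 10},
    {"dx": 0, "dy": 0, "dz": -2.2, "wx": 0, "wy": 0, "wz": 0, "hand": 10},
    {"dx": 0, "dy": 0, "dz": -2.2, "wx": 0, "wy": 0, "wz": 0, "hand": 10}
  ]
}}

```text
clock: 5.65
eef_pos: [0.516, 0.3004, 0.1745]
tool_rot: [0.759, 0.651, 0.001, 0.0]
ft_force: [-0.2, 0.2, -1.0]
grip_width: 0.0184
grasp_force: 58.6
```

```bash
python3 - <<'E'
from h import *
a=bot.camera("scene")[:,:,::-1]
c=lambda i,x,y,w,h,s:cv2.resize(i[y:y+h,x:x+w],None,fx=s,fy=s,interpolation=cv2.INTER_CUBIC)
cv2.imwrite("pics/p4.png",c(a,170,210,100,100,6))
E
python3 plan.py white
```

```text
tcp [0.5152 0.2999 0.1731] w 0.0184 t 5.7 tip 0.011 q [0.53 0.47 0.15 1.26 0.   2.25]
white rack [0.5157 0.3001] (array([ 0.004,  0.008, -0.537]), array([-0.01,  0.01, -0.  ])) well [ 0.541 -0.287] (array([-11.527,   2.284,  -0.53 ]), array([-0.01,  0.01, -1.19]))
```

View pics/p4.png

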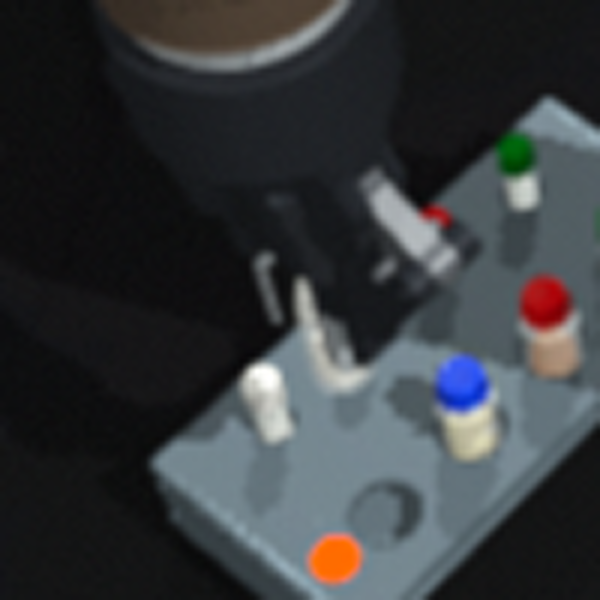

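Run:
```python
from h import *
s=bot.get_obs()["eef_pos"]; print(s)
for dz in (-.05,-.045,-.04,-.0345,-.03,-.02,-.011,0,.008,.0155): print(dz,((proj("scene",s+[0,0,dz])[0]-(170,210))*6+3).round())
m=[(d["score"],d["extent"]) for d in bot.look_for("scene","vial_white")]; print(m)
o=bot.outline_of("scene","vial_white")
if o:
    ys,xs=np.where(o[0]["region"]); print(o[0]["score"],[((x-170)*6,(y-210)*6) for x,y in zip(xs,ys)][::3])
```

```text
[0.51524969 0.29991599 0.17312722]
-0.05 [358. 399.]
-0.045 [356. 391.]
-0.04 [354. 382.]
-0.0345 [351. 373.]
-0.03 [349. 366.]
-0.02 [345. 349.]
-0.011 [340. 334.]
0 [335. 315.]
0.008 [331. 301.]
0.0155 [327. 287.]
[(0.62, [225.6, 267.1, 11.1, 13.9])]
```

The white vial is held upright and hasn't slipped: its base is at crop (351,373), as predicted. The rack hole is empty and the neighbours are undisturbed. Next is the carry to the dot-side well.

Emit:
{"op": "drive_tool", "data": {
  "rows": [
    {"dx": -0.3, "dy": 0.06, "dz": 0, "wx": 0, "wy": 0, "wz": -0.03, "hand": 10},
    {"dx": -0.9, "dy": 0.18, "dz": 0, "wx": 0, "wy": 0, "wz": -0.1, "hand": 10},
    {"dx": -1.7, "dy": 0.34, "dz": 0, "wx": 0, "wy": 0, "wz": -0.18, "hand": 10},
    {"dx": -2.5, "dy": 0.5, "dz": 0, "wx": 0, "wy": 0, "wz": -0.26, "hand": 10},
    {"dx": -3.3, "dy": 0.65, "dz": 0, "wx": 0, "wy": 0, "wz": -0.34, "hand": 10},
    {"dx": -4.1, "dy": 0.81, "dz": 0, "wx": 0, "wy": 0, "wz": -0.42, "hand": 10},
    {"dx": -4.9, "dy": 0.97, "dz": 0, "wx": 0, "wy": 0, "wz": -0.51, "hand": 10},
    {"dx": -5.7, "dy": 1.13, "dz": 0, "wx": 0, "wy": 0, "wz": -0.59, "hand": 10},
    {"dx": -6.5, "dy": 1.29, "dz": 0, "wx": 0, "wy": 0, "wz": -0.67, "hand": 10},
    {"dx": -7.3, "dy": 1.45, "dz": 0, "wx": 0, "wy": 0, "wz": -0.75, "hand": 10},
    {"dx": -8.1, "dy": 1.6, "dz": 0, "wx": 0, "wy": 0, "wz": -0.84, "hand": 10},
    {"dx": -8.9, "dy": 1.76, "dz": 0, "wx": 0, "wy": 0, "wz": -0.92, "hand": 10},
    {"dx": -9.7, "dy": 1.92, "dz": 0, "wx": 0, "wy": 0, "wz": -1.0, "hand": 10},
    {"dx": -10.5, "dy": 2.08, "dz": 0, "wx": 0, "wy": 0, "wz": -1.08, "hand": 10},
    {"dx": -11.1, "dy": 2.2, "dz": 0, "wx": 0, "wy": 0, "wz": -1.15, "hand": 10},
    {"dx": -11.4, "dy": 2.26, "dz": 0, "wx": 0, "wy": 0, "wz": -1.18, "hand": 10},
    {"dx": -11.53, "dy": 2.28, "dz": 0, "wx": 0, "wy": 0, "wz": -1.19, "hand": 10},
    {"dx": -11.53, "dy": 2.28, "dz": 0, "wx": 0, "wy": 0, "wz": -1.19, "hand": 10},
    {"dx": -11.53, "dy": 2.28, "dz": 0, "wx": 0, "wy": 0, "wz": -1.19, "hand": 10}
  ]
}}

```text
clock: 7.7
eef_pos: [0.541, -0.2857, 0.1736]
tool_rot: [0.723, 0.69, 0.0, -0.001]
ft_force: [1.0, 0.5, 0.7]
grip_width: 0.0183
grasp_force: 58.6
```

```bash
python3 - <<'E'
from h import *
a=bot.camera("scene")[:,:,::-1]; b=bot.camera("top")[:,:,::-1]
c=lambda i,x,y,w,h,s:cv2.resize(i[y:y+h,x:x+w],None,fx=s,fy=s,interpolation=cv2.INTER_CUBIC)
cv2.imwrite("pics/p5.png",np.hstack([c(a,300,70,100,120,4),c(b,350,140,100,120,4)]))
s=bot.get_obs()["eef_pos"]
print("base centre crop px",((proj("scene",s+[0,0,-.0345])[0]-(300,70))*4+2).round(),"well",((proj("scene",[.541,-.287,.074])[0]-(300,70))*4+2).round())
E
python3 plan.py white
```

```text
base centre crop px [214. 123.] well [209. 198.]
tcp [ 0.5414 -0.2854  0.1739] w 0.0187 t 7.8 tip 0.011 q [-0.49  0.5   0.2   1.28  0.    1.13]
white rack [0.5157 0.3001] (array([11.674, -1.053, -0.516]), array([-0.  , -0.  ,  1.21])) well [ 0.541 -0.287] (array([-0.032, -0.005, -0.522]), array([-0.  , -0.  ,  0.02]))
```

View pics/p5.png

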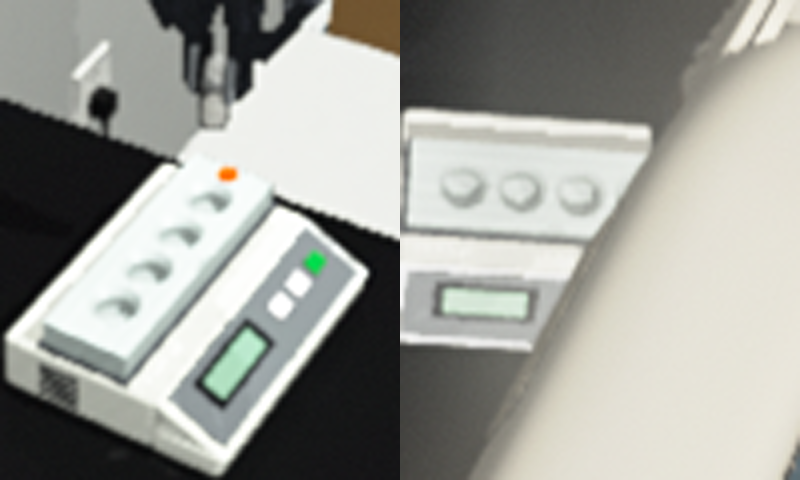

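The vial hangs upright over the first well: base at crop (213,123), well at (209,198). Lowering it.

Emit:
{"op": "drive_tool", "data": {
  "rows": [
    {"dx": -0.02, "dy": 0, "dz": 0.4, "wx": 0, "wy": 0, "wz": 0, "hand": 10},
    {"dx": -0.02, "dy": 0, "dz": 0.8, "wx": 0, "wy": 0, "wz": 0, "hand": 10},
    {"dx": -0.02, "dy": 0, "dz": 1.05, "wx": 0, "wy": 0, "wz": 0, "hand": 10},
    {"dx": -0.02, "dy": 0, "dz": 1.2, "wx": 0, "wy": 0, "wz": 0, "hand": 10},
    {"dx": -0.02, "dy": 0, "dz": 1.3, "wx": 0, "wy": 0, "wz": 0, "hand": 10},
    {"dx": -0.02, "dy": 0, "dz": 1.4, "wx": 0, "wy": 0, "wz": 0, "hand": 10},
    {"dx": -0.02, "dy": 0, "dz": 1.46, "wx": 0, "wy": 0, "wz": 0, "hand": 10},
    {"dx": -0.02, "dy": 0, "dz": 1.52, "wx": 0, "wy": 0, "wz": 0, "hand": 10},
    {"dx": -0.02, "dy": 0, "dz": 1.56, "wx": 0, "wy": 0, "wz": 0, "hand": 10},
    {"dx": -0.02, "dy": 0, "dz": 1.56, "wx": 0, "wy": 0, "wz": 0, "hand": 10},
    {"dx": -0.02, "dy": 0, "dz": 1.56, "wx": 0, "wy": 0, "wz": 0, "hand": 10}
  ]
}}

```text
clock: 8.9
eef_pos: [0.5413, -0.2881, 0.096]
tool_rot: [0.724, 0.69, 0.0, 0.0]
ft_force: [0.5, -0.2, -1.1]
grip_width: 0.0187
grasp_force: 58.6
```

Emit:
{"op": "drive_tool", "data": {
  "rows": [
    {"dx": 0, "dy": 0, "dz": 0.02, "wx": 0, "wy": 0, "wz": 0, "hand": 10},
    {"dx": 0, "dy": 0, "dz": 0.04, "wx": 0, "wy": 0, "wz": 0, "hand": 10},
    {"dx": 0, "dy": 0, "dz": 0.04, "wx": 0, "wy": 0, "wz": 0, "hand": 10},
    {"dx": 0, "dy": 0, "dz": 0.04, "wx": 0, "wy": 0, "wz": 0, "hand": 10}
  ]
}}

```text
clock: 9.3
eef_pos: [0.5412, -0.288, 0.0938]
tool_rot: [0.724, 0.69, -0.0, -0.0]
ft_force: [0.6, -0.7, -0.1]
grip_width: 0.0187
grasp_force: 58.6
```

Emit:
{"op": "drive_tool", "data": {
  "rows": [
    {"dx": 0, "dy": 0, "dz": 0.02, "wx": 0, "wy": 0, "wz": 0, "hand": 10},
    {"dx": 0, "dy": 0, "dz": 0.02, "wx": 0, "wy": 0, "wz": 0, "hand": 10},
    {"dx": 0, "dy": 0, "dz": 0.02, "wx": 0, "wy": 0, "wz": 0, "hand": 10}
  ]
}}

```text
clock: 9.6
eef_pos: [0.5414, -0.288, 0.0934]
tool_rot: [0.724, 0.69, 0.0, 0.0]
ft_force: [-1.4, -0.1, 4.5]
grip_width: 0.0185
grasp_force: 59.3
```

It touches the well floor at TCP z 0.0934, as predicted. Release and rise.

Emit:
{"op": "drive_tool", "data": {
  "rows": [
    {"dx": 0, "dy": 0, "dz": 0, "wx": 0, "wy": 0, "wz": 0, "hand": 22},
    {"dx": 0, "dy": 0, "dz": 0, "wx": 0, "wy": 0, "wz": 0, "hand": 30},
    {"dx": 0, "dy": 0, "dz": 0, "wx": 0, "wy": 0, "wz": 0, "hand": 50},
    {"dx": 0, "dy": 0, "dz": 0, "wx": 0, "wy": 0, "wz": 0, "hand": 50},
    {"dx": 0, "dy": 0, "dz": 0, "wx": 0, "wy": 0, "wz": 0, "hand": 50},
    {"dx": 0, "dy": 0, "dz": -0.3, "wx": 0, "wy": 0, "wz": 0, "hand": 50},
    {"dx": 0, "dy": 0, "dz": -0.8, "wx": 0, "wy": 0, "wz": 0, "hand": 50},
    {"dx": 0, "dy": 0, "dz": -1.6, "wx": 0, "wy": 0, "wz": 0, "hand": 50},
    {"dx": 0, "dy": 0, "dz": -1.6, "wx": 0, "wy": 0, "wz": 0, "hand": 50},
    {"dx": 0, "dy": 0, "dz": -1.6, "wx": 0, "wy": 0, "wz": 0, "hand": 50}
  ]
}}

```text
clock: 10.6
eef_pos: [0.542, -0.2884, 0.1742]
tool_rot: [0.724, 0.69, 0.001, 0.002]
ft_force: [-0.2, 1.0, -1.1]
grip_width: 0.05
grasp_force: 0.0
```

```bash
python3 - <<'E'
from h import *
a=bot.camera("scene")[:,:,::-1]
c=lambda i,x,y,w,h,s:cv2.resize(i[y:y+h,x:x+w],None,fx=s,fy=s,interpolation=cv2.INTER_CUBIC)
cv2.imwrite("pics/p6.png",c(a,310,80,100,75,5))
E
python3 plan.py blue
```

```text
tcp [ 0.5411 -0.2879  0.1727] w 0.0503 t 10.65 tip 0.011 q [-0.49  0.5   0.2   1.27 -0.    1.13]
blue rack [0.5094 0.2585] (array([10.885, -1.159, -0.547]), array([0.  , 0.  , 1.19])) well [ 0.5431 -0.2451] (array([ 0.857, -0.002, -0.547]), array([0., 0., 0.]))
```

View pics/p6.png

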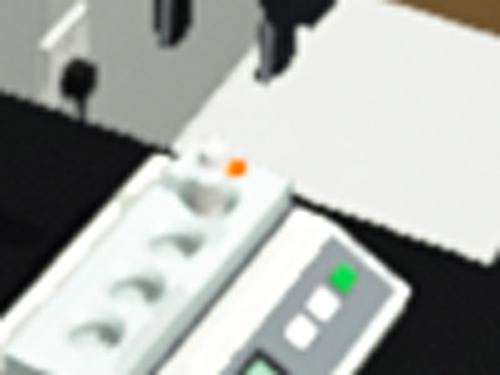

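The white vial stands in the dot-side well, cap at crop (212,152). Now blue.

Emit:
{"op": "drive_tool", "data": {
  "rows": [
    {"dx": 0.8, "dy": -0.09, "dz": 0, "wx": 0, "wy": 0, "wz": 0.1, "hand": 50},
    {"dx": 10.88, "dy": -1.16, "dz": 0, "wx": 0, "wy": 0, "wz": 1.19, "hand": 50},
    {"dx": 10.88, "dy": -1.16, "dz": 0, "wx": 0, "wy": 0, "wz": 1.19, "hand": 50},
    {"dx": 10.88, "dy": -1.16, "dz": 0, "wx": 0, "wy": 0, "wz": 1.19, "hand": 50},
    {"dx": 10.88, "dy": -1.16, "dz": 0, "wx": 0, "wy": 0, "wz": 1.19, "hand": 50},
    {"dx": 10.88, "dy": -1.16, "dz": 0, "wx": 0, "wy": 0, "wz": 1.19, "hand": 50},
    {"dx": 10.88, "dy": -1.16, "dz": 0, "wx": 0, "wy": 0, "wz": 1.19, "hand": 50},
    {"dx": 10.88, "dy": -1.16, "dz": 0, "wx": 0, "wy": 0, "wz": 1.19, "hand": 50},
    {"dx": 10.88, "dy": -1.16, "dz": 0, "wx": 0, "wy": 0, "wz": 1.19, "hand": 50},
    {"dx": 10.88, "dy": -1.16, "dz": 0, "wx": 0, "wy": 0, "wz": 1.19, "hand": 50},
    {"dx": 10.88, "dy": -1.16, "dz": 0, "wx": 0, "wy": 0, "wz": 1.19, "hand": 50},
    {"dx": 10.88, "dy": -1.16, "dz": 0, "wx": 0, "wy": 0, "wz": 1.19, "hand": 50},
    {"dx": 10.88, "dy": -1.16, "dz": 0, "wx": 0, "wy": 0, "wz": 1.19, "hand": 50},
    {"dx": 10.88, "dy": -1.16, "dz": 0, "wx": 0, "wy": 0, "wz": 1.19, "hand": 50},
    {"dx": 10.88, "dy": -1.16, "dz": 0, "wx": 0, "wy": 0, "wz": 1.19, "hand": 50},
    {"dx": 10.88, "dy": -1.16, "dz": 0, "wx": 0, "wy": 0, "wz": 1.19, "hand": 50},
    {"dx": 10.88, "dy": -1.16, "dz": 0, "wx": 0, "wy": 0, "wz": 1.19, "hand": 50},
    {"dx": 10.88, "dy": -1.16, "dz": 0, "wx": 0, "wy": 0, "wz": 1.19, "hand": 50}
  ]
}}

```text
clock: 12.45
eef_pos: [0.5097, 0.2574, 0.173]
tool_rot: [0.759, 0.651, 0.0, 0.0]
ft_force: [-0.3, -0.7, -0.4]
grip_width: 0.0499
grasp_force: 0.0
```

```bash
python3 plan.py blue
```

```text
tcp [0.5097 0.2574 0.173 ] w 0.0499 t 12.45 tip 0.011 q [0.47 0.42 0.07 1.23 0.   2.19]
blue rack [0.5094 0.2585] (array([ 0.021, -0.01 , -0.54 ]), array([ 0.  , -0.  , -0.02])) well [ 0.5431 -0.2451] (array([-9.831,  2.195, -0.541]), array([ 0. , -0. , -1.2]))
```

Emit:
{"op": "drive_tool", "data": {
  "rows": [
    {"dx": 0.01, "dy": 0, "dz": 0.6, "wx": 0, "wy": 0, "wz": 0, "hand": 50},
    {"dx": 0.01, "dy": 0, "dz": 1.2, "wx": 0, "wy": 0, "wz": 0, "hand": 50},
    {"dx": 0.01, "dy": 0, "dz": 1.6, "wx": 0, "wy": 0, "wz": 0, "hand": 50},
    {"dx": 0.01, "dy": 0, "dz": 1.9, "wx": 0, "wy": 0, "wz": 0, "hand": 50},
    {"dx": 0.01, "dy": 0, "dz": 2.1, "wx": 0, "wy": 0, "wz": 0, "hand": 50},
    {"dx": 0.01, "dy": 0, "dz": 2.17, "wx": 0, "wy": 0, "wz": 0, "hand": 50},
    {"dx": 0.01, "dy": 0, "dz": 2.17, "wx": 0, "wy": 0, "wz": 0, "hand": 50},
    {"dx": 0.01, "dy": 0, "dz": 2.17, "wx": 0, "wy": 0, "wz": 0, "hand": 35},
    {"dx": 0.01, "dy": 0, "dz": 2.17, "wx": 0, "wy": 0, "wz": 0, "hand": 25},
    {"dx": 0.01, "dy": 0, "dz": 2.17, "wx": 0, "wy": 0, "wz": 0, "hand": 10},
    {"dx": 0.01, "dy": 0, "dz": 2.17, "wx": 0, "wy": 0, "wz": 0, "hand": 10},
    {"dx": 0.01, "dy": 0, "dz": 2.17, "wx": 0, "wy": 0, "wz": 0, "hand": 10},
    {"dx": 0.01, "dy": 0, "dz": 2.17, "wx": 0, "wy": 0, "wz": 0, "hand": 10},
    {"dx": 0.01, "dy": 0, "dz": 2.17, "wx": 0, "wy": 0, "wz": 0, "hand": 10}
  ]
}}

```text
clock: 13.85
eef_pos: [0.5103, 0.2591, 0.0654]
tool_rot: [0.759, 0.651, 0.001, 0.0]
ft_force: [-0.2, 0.2, 5.9]
grip_width: 0.0188
grasp_force: 58.7
```

Emit:
{"op": "drive_tool", "data": {
  "rows": [
    {"dx": 0, "dy": 0, "dz": -0.2, "wx": 0, "wy": 0, "wz": 0, "hand": 10},
    {"dx": 0, "dy": 0, "dz": -0.5, "wx": 0, "wy": 0, "wz": 0, "hand": 10},
    {"dx": 0, "dy": 0, "dz": -1.0, "wx": 0, "wy": 0, "wz": 0, "hand": 10},
    {"dx": 0, "dy": 0, "dz": -1.6, "wx": 0, "wy": 0, "wz": 0, "hand": 10},
    {"dx": 0, "dy": 0, "dz": -2.2, "wx": 0, "wy": 0, "wz": 0, "hand": 10},
    {"dx": 0, "dy": 0, "dz": -2.2, "wx": 0, "wy": 0, "wz": 0, "hand": 10},
    {"dx": 0, "dy": 0, "dz": -2.2, "wx": 0, "wy": 0, "wz": 0, "hand": 10}
  ]
}}

```text
clock: 14.55
eef_pos: [0.5097, 0.2588, 0.1751]
tool_rot: [0.759, 0.651, 0.001, 0.0]
ft_force: [-0.9, 0.2, -1.0]
grip_width: 0.0183
grasp_force: 58.7
```

```bash
python3 plan.py blue
python3 - <<'E'
from h import *
bot.camera("scene"); s=bot.get_obs()["eef_pos"]
print(proj("scene",s+[0,0,-.0345]),[d["extent"] for d in bot.look_for("scene","vial_blue")])
E
```

```text
tcp [0.5097 0.2588 0.1751] w 0.0183 t 14.55 tip 0.011 q [0.47 0.42 0.08 1.23 0.   2.19]
blue rack [0.5094 0.2585] (array([-0.007, -0.005, -0.498]), array([ 0.01, -0.01, -0.  ])) well [ 0.5431 -0.2451] (array([-9.861,  2.186, -0.504]), array([ 0.01, -0.01, -1.19]))
[[243.48760702 256.75891432]] [[239.7, 251.4, 4.3, 14.9]]
```

Emit:
{"op": "drive_tool", "data": {
  "rows": [
    {"dx": -0.3, "dy": 0.07, "dz": 0, "wx": 0, "wy": 0, "wz": -0.04, "hand": 10},
    {"dx": -0.9, "dy": 0.2, "dz": 0, "wx": 0, "wy": 0, "wz": -0.11, "hand": 10},
    {"dx": -1.7, "dy": 0.38, "dz": 0, "wx": 0, "wy": 0, "wz": -0.2, "hand": 10},
    {"dx": -2.5, "dy": 0.56, "dz": 0, "wx": 0, "wy": 0, "wz": -0.3, "hand": 10},
    {"dx": -3.3, "dy": 0.73, "dz": 0, "wx": 0, "wy": 0, "wz": -0.4, "hand": 10},
    {"dx": -4.1, "dy": 0.91, "dz": 0, "wx": 0, "wy": 0, "wz": -0.5, "hand": 10},
    {"dx": -4.9, "dy": 1.09, "dz": 0, "wx": 0, "wy": 0, "wz": -0.59, "hand": 10},
    {"dx": -5.7, "dy": 1.27, "dz": 0, "wx": 0, "wy": 0, "wz": -0.69, "hand": 10},
    {"dx": -6.5, "dy": 1.44, "dz": 0, "wx": 0, "wy": 0, "wz": -0.78, "hand": 10},
    {"dx": -7.3, "dy": 1.62, "dz": 0, "wx": 0, "wy": 0, "wz": -0.88, "hand": 10},
    {"dx": -8.1, "dy": 1.8, "dz": 0, "wx": 0, "wy": 0, "wz": -0.98, "hand": 10},
    {"dx": -8.9, "dy": 1.98, "dz": 0, "wx": 0, "wy": 0, "wz": -1.07, "hand": 10},
    {"dx": -9.5, "dy": 2.11, "dz": 0, "wx": 0, "wy": 0, "wz": -1.15, "hand": 10},
    {"dx": -9.8, "dy": 2.18, "dz": 0, "wx": 0, "wy": 0, "wz": -1.19, "hand": 10},
    {"dx": -9.86, "dy": 2.19, "dz": 0, "wx": 0, "wy": 0, "wz": -1.19, "hand": 10},
    {"dx": -9.86, "dy": 2.19, "dz": 0, "wx": 0, "wy": 0, "wz": -1.19, "hand": 10},
    {"dx": -9.86, "dy": 2.19, "dz": 0, "wx": 0, "wy": 0, "wz": -1.19, "hand": 10},
    {"dx": -9.86, "dy": 2.19, "dz": 0, "wx": 0, "wy": 0, "wz": -1.19, "hand": 10}
  ]
}}

```text
clock: 16.45
eef_pos: [0.5432, -0.2437, 0.1744]
tool_rot: [0.723, 0.691, 0.0, -0.0]
ft_force: [0.1, -0.4, -0.5]
grip_width: 0.018
grasp_force: 58.7
```

```bash
python3 plan.py blue
```

```text
tcp [ 0.5432 -0.2437  0.1744] w 0.018 t 16.45 tip 0.011 q [-0.42  0.46  0.15  1.26  0.    1.19]
blue rack [0.5094 0.2585] (array([10.003, -1.137, -0.508]), array([-0.  , -0.  ,  1.21])) well [ 0.5431 -0.2451] (array([-0.028, -0.001, -0.512]), array([-0.  , -0.  ,  0.03]))
```

Emit:
{"op": "drive_tool", "data": {
  "rows": [
    {"dx": -0.01, "dy": 0, "dz": 0.4, "wx": 0, "wy": 0, "wz": 0, "hand": 10},
    {"dx": -0.01, "dy": 0, "dz": 0.8, "wx": 0, "wy": 0, "wz": 0, "hand": 10},
    {"dx": -0.01, "dy": 0, "dz": 1.05, "wx": 0, "wy": 0, "wz": 0, "hand": 10},
    {"dx": -0.01, "dy": 0, "dz": 1.2, "wx": 0, "wy": 0, "wz": 0, "hand": 10},
    {"dx": -0.01, "dy": 0, "dz": 1.3, "wx": 0, "wy": 0, "wz": 0, "hand": 10},
    {"dx": -0.01, "dy": 0, "dz": 1.4, "wx": 0, "wy": 0, "wz": 0, "hand": 10},
    {"dx": -0.01, "dy": 0, "dz": 1.48, "wx": 0, "wy": 0, "wz": 0, "hand": 10},
    {"dx": -0.01, "dy": 0, "dz": 1.54, "wx": 0, "wy": 0, "wz": 0, "hand": 10},
    {"dx": -0.01, "dy": 0, "dz": 1.58, "wx": 0, "wy": 0, "wz": 0, "hand": 10},
    {"dx": -0.01, "dy": 0, "dz": 1.6, "wx": 0, "wy": 0, "wz": 0, "hand": 10},
    {"dx": -0.01, "dy": 0, "dz": 1.6, "wx": 0, "wy": 0, "wz": 0, "hand": 10},
    {"dx": -0.01, "dy": 0, "dz": 1.6, "wx": 0, "wy": 0, "wz": 0, "hand": 10}
  ]
}}

```text
clock: 17.65
eef_pos: [0.5432, -0.2458, 0.0945]
tool_rot: [0.724, 0.69, 0.0, 0.0]
ft_force: [-0.5, -0.1, 0.3]
grip_width: 0.0185
grasp_force: 59.1
```

Emit:
{"op": "drive_tool", "data": {
  "rows": [
    {"dx": 0, "dy": 0, "dz": 0.02, "wx": 0, "wy": 0, "wz": 0, "hand": 10},
    {"dx": 0, "dy": 0, "dz": 0.02, "wx": 0, "wy": 0, "wz": 0, "hand": 10},
    {"dx": 0, "dy": 0, "dz": 0.02, "wx": 0, "wy": 0, "wz": 0, "hand": 10}
  ]
}}

```text
clock: 17.95
eef_pos: [0.5433, -0.2459, 0.0944]
tool_rot: [0.724, 0.69, 0.0, 0.001]
ft_force: [-1.2, 1.0, 5.2]
grip_width: 0.0185
grasp_force: 59.6
```

Emit:
{"op": "drive_tool", "data": {
  "rows": [
    {"dx": 0, "dy": 0, "dz": 0, "wx": 0, "wy": 0, "wz": 0, "hand": 22},
    {"dx": 0, "dy": 0, "dz": 0, "wx": 0, "wy": 0, "wz": 0, "hand": 30},
    {"dx": 0, "dy": 0, "dz": 0, "wx": 0, "wy": 0, "wz": 0, "hand": 50},
    {"dx": 0, "dy": 0, "dz": 0, "wx": 0, "wy": 0, "wz": 0, "hand": 50},
    {"dx": 0, "dy": 0, "dz": 0, "wx": 0, "wy": 0, "wz": 0, "hand": 50},
    {"dx": 0, "dy": 0, "dz": -0.3, "wx": 0, "wy": 0, "wz": 0, "hand": 50},
    {"dx": 0, "dy": 0, "dz": -0.8, "wx": 0, "wy": 0, "wz": 0, "hand": 50},
    {"dx": 0, "dy": 0, "dz": -1.6, "wx": 0, "wy": 0, "wz": 0, "hand": 50},
    {"dx": 0, "dy": 0, "dz": -1.6, "wx": 0, "wy": 0, "wz": 0, "hand": 50},
    {"dx": 0, "dy": 0, "dz": -1.6, "wx": 0, "wy": 0, "wz": 0, "hand": 50}
  ]
}}

```text
clock: 18.95
eef_pos: [0.5439, -0.2461, 0.1746]
tool_rot: [0.724, 0.69, 0.001, 0.001]
ft_force: [1.1, -0.7, -0.1]
grip_width: 0.0498
grasp_force: 0.0
```

```bash
python3 plan.py red
```

```text
tcp [ 0.5439 -0.2461  0.1746] w 0.0498 t 18.95 tip 0.011 q [-0.42  0.46  0.15  1.25  0.    1.19]
red rack [0.503 0.217] (array([ 9.211, -1.26 , -0.522]), array([0.03, 0.01, 1.19])) well [ 0.5451 -0.2031] (array([ 0.858, -0.016, -0.509]), array([0.03, 0.01, 0.  ]))
```

Emit:
{"op": "drive_tool", "data": {
  "rows": [
    {"dx": 0.8, "dy": -0.11, "dz": 0, "wx": 0, "wy": 0, "wz": 0.1, "hand": 50},
    {"dx": 9.21, "dy": -1.25, "dz": 0, "wx": 0, "wy": 0, "wz": 1.19, "hand": 50},
    {"dx": 9.21, "dy": -1.25, "dz": 0, "wx": 0, "wy": 0, "wz": 1.19, "hand": 50},
    {"dx": 9.21, "dy": -1.25, "dz": 0, "wx": 0, "wy": 0, "wz": 1.19, "hand": 50},
    {"dx": 9.21, "dy": -1.25, "dz": 0, "wx": 0, "wy": 0, "wz": 1.19, "hand": 50},
    {"dx": 9.21, "dy": -1.25, "dz": 0, "wx": 0, "wy": 0, "wz": 1.19, "hand": 50},
    {"dx": 9.21, "dy": -1.25, "dz": 0, "wx": 0, "wy": 0, "wz": 1.19, "hand": 50},
    {"dx": 9.21, "dy": -1.25, "dz": 0, "wx": 0, "wy": 0, "wz": 1.19, "hand": 50},
    {"dx": 9.21, "dy": -1.25, "dz": 0, "wx": 0, "wy": 0, "wz": 1.19, "hand": 50},
    {"dx": 9.21, "dy": -1.25, "dz": 0, "wx": 0, "wy": 0, "wz": 1.19, "hand": 50},
    {"dx": 9.21, "dy": -1.25, "dz": 0, "wx": 0, "wy": 0, "wz": 1.19, "hand": 50},
    {"dx": 9.21, "dy": -1.25, "dz": 0, "wx": 0, "wy": 0, "wz": 1.19, "hand": 50},
    {"dx": 9.21, "dy": -1.25, "dz": 0, "wx": 0, "wy": 0, "wz": 1.19, "hand": 50},
    {"dx": 9.21, "dy": -1.25, "dz": 0, "wx": 0, "wy": 0, "wz": 1.19, "hand": 50},
    {"dx": 9.21, "dy": -1.25, "dz": 0, "wx": 0, "wy": 0, "wz": 1.19, "hand": 50},
    {"dx": 9.21, "dy": -1.25, "dz": 0, "wx": 0, "wy": 0, "wz": 1.19, "hand": 50}
  ]
}}

```text
clock: 20.55
eef_pos: [0.503, 0.2164, 0.1734]
tool_rot: [0.759, 0.651, 0.0, 0.0]
ft_force: [-0.1, 0.9, -0.1]
grip_width: 0.0501
grasp_force: 0.0
```

```bash
python3 plan.py red
python3 - <<'E'
from h import *
a=bot.camera("scene")[:,:,::-1]
c=lambda i,x,y,w,h,s:cv2.resize(i[y:y+h,x:x+w],None,fx=s,fy=s,interpolation=cv2.INTER_CUBIC)
cv2.imwrite("pics/p7.png",np.hstack([c(a,310,80,90,100,4),c(a,190,220,110,100,4)]))
E
```

```text
tcp [0.503  0.2164 0.1734] w 0.0501 t 20.55 tip 0.011 q [ 0.41  0.37  0.01  1.2  -0.    2.13]
red rack [0.503 0.217] (array([ 0.012, -0.002, -0.532]), array([ 0.  , -0.  , -0.02])) well [ 0.5451 -0.2031] (array([-8.164,  2.114, -0.532]), array([ 0.  , -0.  , -1.21]))
```

View pics/p7.png

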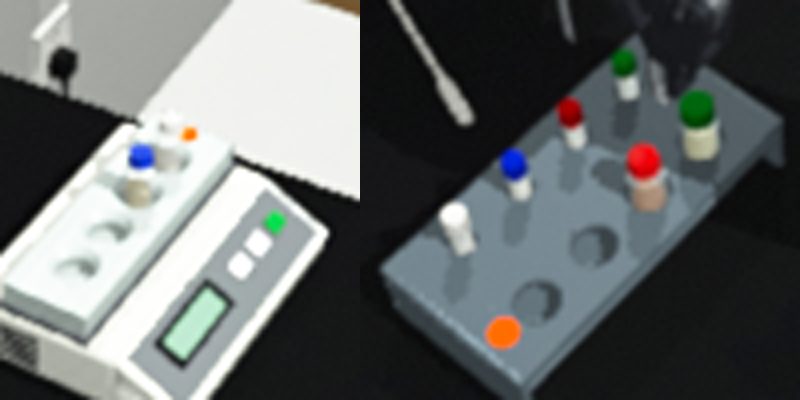

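White and blue stand upright in wells 1 and 2, with caps at crop (172,120) and (140,155). All four tubes are undisturbed. Red next.

Emit:
{"op": "drive_tool", "data": {
  "rows": [
    {"dx": 0, "dy": 0, "dz": 0.6, "wx": 0, "wy": 0, "wz": 0, "hand": 50},
    {"dx": 0, "dy": 0, "dz": 1.2, "wx": 0, "wy": 0, "wz": 0, "hand": 50},
    {"dx": 0, "dy": 0, "dz": 1.6, "wx": 0, "wy": 0, "wz": 0, "hand": 50},
    {"dx": 0, "dy": 0, "dz": 1.9, "wx": 0, "wy": 0, "wz": 0, "hand": 50},
    {"dx": 0, "dy": 0, "dz": 2.1, "wx": 0, "wy": 0, "wz": 0, "hand": 50},
    {"dx": 0, "dy": 0, "dz": 2.17, "wx": 0, "wy": 0, "wz": 0, "hand": 50},
    {"dx": 0, "dy": 0, "dz": 2.17, "wx": 0, "wy": 0, "wz": 0, "hand": 50},
    {"dx": 0, "dy": 0, "dz": 2.17, "wx": 0, "wy": 0, "wz": 0, "hand": 35},
    {"dx": 0, "dy": 0, "dz": 2.17, "wx": 0, "wy": 0, "wz": 0, "hand": 25},
    {"dx": 0, "dy": 0, "dz": 2.17, "wx": 0, "wy": 0, "wz": 0, "hand": 10},
    {"dx": 0, "dy": 0, "dz": 2.17, "wx": 0, "wy": 0, "wz": 0, "hand": 10},
    {"dx": 0, "dy": 0, "dz": 2.17, "wx": 0, "wy": 0, "wz": 0, "hand": 10},
    {"dx": 0, "dy": 0, "dz": 2.17, "wx": 0, "wy": 0, "wz": 0, "hand": 10},
    {"dx": 0, "dy": 0, "dz": 2.17, "wx": 0, "wy": 0, "wz": 0, "hand": 10}
  ]
}}

```text
clock: 22.0
eef_pos: [0.5036, 0.2176, 0.0659]
tool_rot: [0.759, 0.651, 0.001, 0.0]
ft_force: [-0.8, -0.7, 6.1]
grip_width: 0.0184
grasp_force: 58.7
```

Emit:
{"op": "drive_tool", "data": {
  "rows": [
    {"dx": 0, "dy": 0, "dz": -0.2, "wx": 0, "wy": 0, "wz": 0, "hand": 10},
    {"dx": 0, "dy": 0, "dz": -0.5, "wx": 0, "wy": 0, "wz": 0, "hand": 10},
    {"dx": 0, "dy": 0, "dz": -1.0, "wx": 0, "wy": 0, "wz": 0, "hand": 10},
    {"dx": 0, "dy": 0, "dz": -1.6, "wx": 0, "wy": 0, "wz": 0, "hand": 10},
    {"dx": 0, "dy": 0, "dz": -2.2, "wx": 0, "wy": 0, "wz": 0, "hand": 10},
    {"dx": 0, "dy": 0, "dz": -2.2, "wx": 0, "wy": 0, "wz": 0, "hand": 10},
    {"dx": 0, "dy": 0, "dz": -2.2, "wx": 0, "wy": 0, "wz": 0, "hand": 10}
  ]
}}

```text
clock: 22.7
eef_pos: [0.503, 0.2174, 0.1756]
tool_rot: [0.759, 0.651, 0.001, 0.0]
ft_force: [0.5, -0.6, -1.2]
grip_width: 0.0183
grasp_force: 58.7
```

```bash
python3 plan.py red
python3 - <<'E'
from h import *
bot.camera("scene"); s=bot.get_obs()["eef_pos"]
print(proj("scene",s+[0,0,-.0345]),[d["extent"] for d in bot.look_for("scene","vial_red")])
E
```

```text
tcp [0.503  0.2174 0.1756] w 0.0183 t 22.7 tip 0.011 q [0.41 0.37 0.01 1.21 0.   2.13]
red rack [0.503 0.217] (array([-0.007,  0.002, -0.488]), array([ 0.01, -0.01, -0.  ])) well [ 0.5451 -0.2031] (array([-8.186,  2.105, -0.493]), array([ 0.01, -0.01, -1.19]))
[[258.37156998 242.63306448]] []
```

Emit:
{"op": "drive_tool", "data": {
  "rows": [
    {"dx": -0.3, "dy": 0.08, "dz": 0, "wx": 0, "wy": 0, "wz": -0.04, "hand": 10},
    {"dx": -0.9, "dy": 0.23, "dz": 0, "wx": 0, "wy": 0, "wz": -0.13, "hand": 10},
    {"dx": -1.7, "dy": 0.44, "dz": 0, "wx": 0, "wy": 0, "wz": -0.25, "hand": 10},
    {"dx": -2.5, "dy": 0.64, "dz": 0, "wx": 0, "wy": 0, "wz": -0.36, "hand": 10},
    {"dx": -3.3, "dy": 0.85, "dz": 0, "wx": 0, "wy": 0, "wz": -0.48, "hand": 10},
    {"dx": -4.1, "dy": 1.06, "dz": 0, "wx": 0, "wy": 0, "wz": -0.6, "hand": 10},
    {"dx": -4.9, "dy": 1.26, "dz": 0, "wx": 0, "wy": 0, "wz": -0.71, "hand": 10},
    {"dx": -5.7, "dy": 1.47, "dz": 0, "wx": 0, "wy": 0, "wz": -0.83, "hand": 10},
    {"dx": -6.5, "dy": 1.67, "dz": 0, "wx": 0, "wy": 0, "wz": -0.94, "hand": 10},
    {"dx": -7.2, "dy": 1.85, "dz": 0, "wx": 0, "wy": 0, "wz": -1.05, "hand": 10},
    {"dx": -7.8, "dy": 2.01, "dz": 0, "wx": 0, "wy": 0, "wz": -1.13, "hand": 10},
    {"dx": -8.1, "dy": 2.09, "dz": 0, "wx": 0, "wy": 0, "wz": -1.18, "hand": 10},
    {"dx": -8.19, "dy": 2.11, "dz": 0, "wx": 0, "wy": 0, "wz": -1.19, "hand": 10},
    {"dx": -8.19, "dy": 2.11, "dz": 0, "wx": 0, "wy": 0, "wz": -1.19, "hand": 10},
    {"dx": -8.19, "dy": 2.11, "dz": 0, "wx": 0, "wy": 0, "wz": -1.19, "hand": 10},
    {"dx": -8.19, "dy": 2.11, "dz": 0, "wx": 0, "wy": 0, "wz": -1.19, "hand": 10}
  ]
}}

```text
clock: 24.4
eef_pos: [0.5451, -0.2019, 0.1748]
tool_rot: [0.723, 0.691, 0.0, -0.0]
ft_force: [0.5, 0.1, -0.1]
grip_width: 0.0186
grasp_force: 58.7
```

```bash
python3 plan.py red;  python3 - <<'E'
from h import *
bot.camera("scene"); s=bot.get_obs()["eef_pos"]
print(proj("scene",s+[0,0,-.0345]),[d["extent"] for d in bot.look_for("scene","vial_red")])
E
```

```text
tcp [ 0.5451 -0.2019  0.1748] w 0.0186 t 24.4 tip 0.011 q [-0.35  0.44  0.11  1.24  0.    1.26]
red rack [0.503 0.217] (array([ 8.332, -1.227, -0.5  ]), array([-0.  , -0.  ,  1.21])) well [ 0.5451 -0.2031] (array([-0.024,  0.001, -0.504]), array([-0.  , -0.01,  0.02]))
[[337.14192976 117.05907264]] [[338.4, 111.1, 6.0, 17.0]]
```

Emit:
{"op": "drive_tool", "data": {
  "rows": [
    {"dx": -0.01, "dy": 0, "dz": 0.4, "wx": 0, "wy": 0, "wz": 0, "hand": 10},
    {"dx": -0.01, "dy": 0, "dz": 0.8, "wx": 0, "wy": 0, "wz": 0, "hand": 10},
    {"dx": -0.01, "dy": 0, "dz": 1.05, "wx": 0, "wy": 0, "wz": 0, "hand": 10},
    {"dx": -0.01, "dy": 0, "dz": 1.2, "wx": 0, "wy": 0, "wz": 0, "hand": 10},
    {"dx": -0.01, "dy": 0, "dz": 1.3, "wx": 0, "wy": 0, "wz": 0, "hand": 10},
    {"dx": -0.01, "dy": 0, "dz": 1.4, "wx": 0, "wy": 0, "wz": 0, "hand": 10},
    {"dx": -0.01, "dy": 0, "dz": 1.48, "wx": 0, "wy": 0, "wz": 0, "hand": 10},
    {"dx": -0.01, "dy": 0, "dz": 1.54, "wx": 0, "wy": 0, "wz": 0, "hand": 10},
    {"dx": -0.01, "dy": 0, "dz": 1.58, "wx": 0, "wy": 0, "wz": 0, "hand": 10},
    {"dx": -0.01, "dy": 0, "dz": 1.59, "wx": 0, "wy": 0, "wz": 0, "hand": 10},
    {"dx": -0.01, "dy": 0, "dz": 1.59, "wx": 0, "wy": 0, "wz": 0, "hand": 10},
    {"dx": -0.01, "dy": 0, "dz": 1.59, "wx": 0, "wy": 0, "wz": 0, "hand": 10}
  ]
}}

```text
clock: 25.7
eef_pos: [0.5452, -0.204, 0.0955]
tool_rot: [0.724, 0.69, 0.0, 0.0]
ft_force: [-0.5, 0.1, -0.4]
grip_width: 0.0184
grasp_force: 58.7
```

Emit:
{"op": "drive_tool", "data": {
  "rows": [
    {"dx": 0, "dy": 0, "dz": 0.02, "wx": 0, "wy": 0, "wz": 0, "hand": 10},
    {"dx": 0, "dy": 0, "dz": 0.02, "wx": 0, "wy": 0, "wz": 0, "hand": 10},
    {"dx": 0, "dy": 0, "dz": 0.02, "wx": 0, "wy": 0, "wz": 0, "hand": 10}
  ]
}}

```text
clock: 26.0
eef_pos: [0.5454, -0.2041, 0.0949]
tool_rot: [0.724, 0.69, 0.0, 0.0]
ft_force: [-0.6, 0.9, 3.7]
grip_width: 0.0184
grasp_force: 59.4
```

Contact. Release and rise.

Emit:
{"op": "drive_tool", "data": {
  "rows": [
    {"dx": 0, "dy": 0, "dz": 0, "wx": 0, "wy": 0, "wz": 0, "hand": 22},
    {"dx": 0, "dy": 0, "dz": 0, "wx": 0, "wy": 0, "wz": 0, "hand": 30},
    {"dx": 0, "dy": 0, "dz": 0, "wx": 0, "wy": 0, "wz": 0, "hand": 50},
    {"dx": 0, "dy": 0, "dz": 0, "wx": 0, "wy": 0, "wz": 0, "hand": 50},
    {"dx": 0, "dy": 0, "dz": 0, "wx": 0, "wy": 0, "wz": 0, "hand": 50},
    {"dx": 0, "dy": 0, "dz": -0.3, "wx": 0, "wy": 0, "wz": 0, "hand": 50},
    {"dx": 0, "dy": 0, "dz": -0.8, "wx": 0, "wy": 0, "wz": 0, "hand": 50},
    {"dx": 0, "dy": 0, "dz": -1.6, "wx": 0, "wy": 0, "wz": 0, "hand": 50},
    {"dx": 0, "dy": 0, "dz": -1.6, "wx": 0, "wy": 0, "wz": 0, "hand": 50},
    {"dx": 0, "dy": 0, "dz": -1.6, "wx": 0, "wy": 0, "wz": 0, "hand": 50}
  ]
}}

```text
clock: 27.0
eef_pos: [0.5459, -0.2043, 0.1756]
tool_rot: [0.724, 0.69, 0.001, 0.001]
ft_force: [-0.4, -0.5, 0.4]
grip_width: 0.0503
grasp_force: 0.0
```

```bash
python3 plan.py green
```

```text
tcp [ 0.5459 -0.2043  0.1756] w 0.0503 t 27.0 tip 0.011 q [-0.36  0.44  0.11  1.24  0.    1.26]
green rack [0.4967 0.1755] (array([ 7.539, -1.347, -0.499]), array([0.03, 0.01, 1.19])) well [ 0.5471 -0.1612] (array([ 0.861, -0.016, -0.489]), array([0.03, 0.01, 0.  ]))
```

Emit:
{"op": "drive_tool", "data": {
  "rows": [
    {"dx": 0.8, "dy": -0.14, "dz": 0, "wx": 0, "wy": 0, "wz": 0.12, "hand": 50},
    {"dx": 7.54, "dy": -1.34, "dz": 0.03, "wx": 0, "wy": 0, "wz": 1.19, "hand": 50},
    {"dx": 7.54, "dy": -1.34, "dz": 0.03, "wx": 0, "wy": 0, "wz": 1.19, "hand": 50},
    {"dx": 7.54, "dy": -1.34, "dz": 0.03, "wx": 0, "wy": 0, "wz": 1.19, "hand": 50},
    {"dx": 7.54, "dy": -1.34, "dz": 0.03, "wx": 0, "wy": 0, "wz": 1.19, "hand": 50},
    {"dx": 7.54, "dy": -1.34, "dz": 0.03, "wx": 0, "wy": 0, "wz": 1.19, "hand": 50},
    {"dx": 7.54, "dy": -1.34, "dz": 0.03, "wx": 0, "wy": 0, "wz": 1.19, "hand": 50},
    {"dx": 7.54, "dy": -1.34, "dz": 0.03, "wx": 0, "wy": 0, "wz": 1.19, "hand": 50},
    {"dx": 7.54, "dy": -1.34, "dz": 0.03, "wx": 0, "wy": 0, "wz": 1.19, "hand": 50},
    {"dx": 7.54, "dy": -1.34, "dz": 0.03, "wx": 0, "wy": 0, "wz": 1.19, "hand": 50},
    {"dx": 7.54, "dy": -1.34, "dz": 0.03, "wx": 0, "wy": 0, "wz": 1.19, "hand": 50},
    {"dx": 7.54, "dy": -1.34, "dz": 0.03, "wx": 0, "wy": 0, "wz": 1.19, "hand": 50},
    {"dx": 7.54, "dy": -1.34, "dz": 0.03, "wx": 0, "wy": 0, "wz": 1.19, "hand": 50},
    {"dx": 7.54, "dy": -1.34, "dz": 0.03, "wx": 0, "wy": 0, "wz": 1.19, "hand": 50}
  ]
}}

```text
clock: 28.4
eef_pos: [0.4965, 0.1748, 0.1728]
tool_rot: [0.759, 0.651, -0.0, 0.0]
ft_force: [0.3, -0.1, 0.2]
grip_width: 0.05
grasp_force: 0.0
```

```bash
python3 plan.py green
```

```text
tcp [0.4965 0.1748 0.1728] w 0.05 t 28.4 tip 0.011 q [ 0.34  0.33 -0.05  1.18 -0.    2.06]
green rack [0.4967 0.1755] (array([ 0.014,  0.001, -0.544]), array([ 0.  ,  0.  , -0.02])) well [ 0.5471 -0.1612] (array([-6.486,  2.029, -0.543]), array([ 0.  ,  0.  , -1.21]))
```

Emit:
{"op": "drive_tool", "data": {
  "rows": [
    {"dx": 0, "dy": 0, "dz": 0.6, "wx": 0, "wy": 0, "wz": 0, "hand": 50},
    {"dx": 0, "dy": 0, "dz": 1.2, "wx": 0, "wy": 0, "wz": 0, "hand": 50},
    {"dx": 0, "dy": 0, "dz": 1.6, "wx": 0, "wy": 0, "wz": 0, "hand": 50},
    {"dx": 0, "dy": 0, "dz": 1.9, "wx": 0, "wy": 0, "wz": 0, "hand": 50},
    {"dx": 0, "dy": 0, "dz": 2.08, "wx": 0, "wy": 0, "wz": 0, "hand": 50},
    {"dx": 0, "dy": 0, "dz": 2.14, "wx": 0, "wy": 0, "wz": 0, "hand": 50},
    {"dx": 0, "dy": 0, "dz": 2.14, "wx": 0, "wy": 0, "wz": 0, "hand": 50},
    {"dx": 0, "dy": 0, "dz": 2.14, "wx": 0, "wy": 0, "wz": 0, "hand": 35},
    {"dx": 0, "dy": 0, "dz": 2.14, "wx": 0, "wy": 0, "wz": 0, "hand": 25},
    {"dx": 0, "dy": 0, "dz": 2.14, "wx": 0, "wy": 0, "wz": 0, "hand": 10},
    {"dx": 0, "dy": 0, "dz": 2.14, "wx": 0, "wy": 0, "wz": 0, "hand": 10},
    {"dx": 0, "dy": 0, "dz": 2.14, "wx": 0, "wy": 0, "wz": 0, "hand": 10},
    {"dx": 0, "dy": 0, "dz": 2.14, "wx": 0, "wy": 0, "wz": 0, "hand": 10},
    {"dx": 0, "dy": 0, "dz": 2.14, "wx": 0, "wy": 0, "wz": 0, "hand": 10}
  ]
}}

```text
clock: 29.8
eef_pos: [0.4971, 0.1761, 0.0669]
tool_rot: [0.759, 0.651, 0.001, 0.0]
ft_force: [0.3, -1.0, 5.3]
grip_width: 0.0185
grasp_force: 58.6
```

Emit:
{"op": "drive_tool", "data": {
  "rows": [
    {"dx": 0, "dy": 0, "dz": -0.2, "wx": 0, "wy": 0, "wz": 0, "hand": 10},
    {"dx": 0, "dy": 0, "dz": -0.5, "wx": 0, "wy": 0, "wz": 0, "hand": 10},
    {"dx": 0, "dy": 0, "dz": -1.0, "wx": 0, "wy": 0, "wz": 0, "hand": 10},
    {"dx": 0, "dy": 0, "dz": -1.6, "wx": 0, "wy": 0, "wz": 0, "hand": 10},
    {"dx": 0, "dy": 0, "dz": -2.2, "wx": 0, "wy": 0, "wz": 0, "hand": 10},
    {"dx": 0, "dy": 0, "dz": -2.2, "wx": 0, "wy": 0, "wz": 0, "hand": 10},
    {"dx": 0, "dy": 0, "dz": -2.2, "wx": 0, "wy": 0, "wz": 0, "hand": 10}
  ]
}}

```text
clock: 30.5
eef_pos: [0.4965, 0.176, 0.1766]
tool_rot: [0.759, 0.651, 0.001, 0.0]
ft_force: [-0.1, -1.2, -0.7]
grip_width: 0.0183
grasp_force: 58.7
```

```bash
python3 plan.py green
python3 - <<'E'
from h import *
bot.camera("scene"); s=bot.get_obs()["eef_pos"]
print(proj("scene",s+[0,0,-.0345]),[d["extent"] for d in bot.look_for("scene","vial_green")])
E
```

```text
tcp [0.4965 0.176  0.1766] w 0.0183 t 30.5 tip 0.011 q [ 0.34  0.33 -0.05  1.19  0.    2.06]
green rack [0.4967 0.1755] (array([-0.008,  0.005, -0.468]), array([ 0.02, -0.01, -0.  ])) well [ 0.5471 -0.1612] (array([-6.512,  2.021, -0.471]), array([ 0.02, -0.01, -1.19]))
[[272.45415024 228.96610133]] []
```

Emit:
{"op": "drive_tool", "data": {
  "rows": [
    {"dx": -0.3, "dy": 0.09, "dz": 0, "wx": 0, "wy": 0, "wz": -0.05, "hand": 10},
    {"dx": -0.9, "dy": 0.28, "dz": 0, "wx": 0, "wy": 0, "wz": -0.16, "hand": 10},
    {"dx": -1.7, "dy": 0.53, "dz": 0, "wx": 0, "wy": 0, "wz": -0.31, "hand": 10},
    {"dx": -2.5, "dy": 0.78, "dz": 0, "wx": 0, "wy": 0, "wz": -0.46, "hand": 10},
    {"dx": -3.3, "dy": 1.02, "dz": 0, "wx": 0, "wy": 0, "wz": -0.6, "hand": 10},
    {"dx": -4.1, "dy": 1.27, "dz": 0, "wx": 0, "wy": 0, "wz": -0.75, "hand": 10},
    {"dx": -4.9, "dy": 1.52, "dz": 0, "wx": 0, "wy": 0, "wz": -0.9, "hand": 10},
    {"dx": -5.6, "dy": 1.74, "dz": 0, "wx": 0, "wy": 0, "wz": -1.02, "hand": 10},
    {"dx": -6.2, "dy": 1.92, "dz": 0, "wx": 0, "wy": 0, "wz": -1.13, "hand": 10},
    {"dx": -6.45, "dy": 2.0, "dz": 0, "wx": 0, "wy": 0, "wz": -1.18, "hand": 10},
    {"dx": -6.52, "dy": 2.02, "dz": 0, "wx": 0, "wy": 0, "wz": -1.19, "hand": 10},
    {"dx": -6.52, "dy": 2.02, "dz": 0, "wx": 0, "wy": 0, "wz": -1.19, "hand": 10},
    {"dx": -6.52, "dy": 2.02, "dz": 0, "wx": 0, "wy": 0, "wz": -1.19, "hand": 10},
    {"dx": -6.52, "dy": 2.02, "dz": 0, "wx": 0, "wy": 0, "wz": -1.19, "hand": 10}
  ]
}}

```text
clock: 32.0
eef_pos: [0.5467, -0.1603, 0.1758]
tool_rot: [0.723, 0.691, 0.0, -0.0]
ft_force: [0.2, 0.2, 0.7]
grip_width: 0.0186
grasp_force: 58.7
```

```bash
python3 plan.py green;  python3 - <<'E'
from h import *
bot.camera("scene"); s=bot.get_obs()["eef_pos"]
print(proj("scene",s+[0,0,-.0345]),[d["extent"] for d in bot.look_for("scene","vial_green")])
E
```

```text
tcp [ 0.5467 -0.1603  0.1758] w 0.0186 t 32.0 tip 0.011 q [-0.29  0.41  0.07  1.23  0.    1.33]
green rack [0.4967 0.1755] (array([ 6.662, -1.309, -0.481]), array([-0.  , -0.  ,  1.21])) well [ 0.5471 -0.1612] (array([-0.018,  0.009, -0.484]), array([-0.  , -0.  ,  0.02]))
[[328.85020572 125.93983592]] [[329.2, 119.5, 6.6, 20.3]]
```

Emit:
{"op": "drive_tool", "data": {
  "rows": [
    {"dx": 0, "dy": 0, "dz": 0.4, "wx": 0, "wy": 0, "wz": 0, "hand": 10},
    {"dx": 0, "dy": 0, "dz": 0.8, "wx": 0, "wy": 0, "wz": 0, "hand": 10},
    {"dx": 0, "dy": 0, "dz": 1.05, "wx": 0, "wy": 0, "wz": 0, "hand": 10},
    {"dx": 0, "dy": 0, "dz": 1.2, "wx": 0, "wy": 0, "wz": 0, "hand": 10},
    {"dx": 0, "dy": 0, "dz": 1.3, "wx": 0, "wy": 0, "wz": 0, "hand": 10},
    {"dx": 0, "dy": 0, "dz": 1.4, "wx": 0, "wy": 0, "wz": 0, "hand": 10},
    {"dx": 0, "dy": 0, "dz": 1.48, "wx": 0, "wy": 0, "wz": 0, "hand": 10},
    {"dx": 0, "dy": 0, "dz": 1.54, "wx": 0, "wy": 0, "wz": 0, "hand": 10},
    {"dx": 0, "dy": 0, "dz": 1.58, "wx": 0, "wy": 0, "wz": 0, "hand": 10},
    {"dx": 0, "dy": 0, "dz": 1.59, "wx": 0, "wy": 0, "wz": 0, "hand": 10},
    {"dx": 0, "dy": 0, "dz": 1.59, "wx": 0, "wy": 0, "wz": 0, "hand": 10},
    {"dx": 0, "dy": 0, "dz": 1.59, "wx": 0, "wy": 0, "wz": 0, "hand": 10}
  ]
}}

```text
clock: 33.3
eef_pos: [0.5469, -0.1618, 0.0965]
tool_rot: [0.724, 0.69, 0.0, 0.0]
ft_force: [-0.9, -0.6, 0.2]
grip_width: 0.0185
grasp_force: 58.7
```

Emit:
{"op": "drive_tool", "data": {
  "rows": [
    {"dx": 0, "dy": 0, "dz": 0.02, "wx": 0, "wy": 0, "wz": 0, "hand": 10},
    {"dx": 0, "dy": 0, "dz": 0.02, "wx": 0, "wy": 0, "wz": 0, "hand": 10},
    {"dx": 0, "dy": 0, "dz": 0.02, "wx": 0, "wy": 0, "wz": 0, "hand": 10}
  ]
}}

```text
clock: 33.6
eef_pos: [0.5471, -0.1618, 0.0959]
tool_rot: [0.724, 0.69, 0.0, 0.0]
ft_force: [-0.5, 0.6, 4.5]
grip_width: 0.0184
grasp_force: 59.4
```

Contact. Release, rise, and back the arm away.

Emit:
{"op": "drive_tool", "data": {
  "rows": [
    {"dx": 0, "dy": 0, "dz": 0, "wx": 0, "wy": 0, "wz": 0, "hand": 22},
    {"dx": 0, "dy": 0, "dz": 0, "wx": 0, "wy": 0, "wz": 0, "hand": 30},
    {"dx": 0, "dy": 0, "dz": 0, "wx": 0, "wy": 0, "wz": 0, "hand": 50},
    {"dx": 0, "dy": 0, "dz": 0, "wx": 0, "wy": 0, "wz": 0, "hand": 50},
    {"dx": 0, "dy": 0, "dz": 0, "wx": 0, "wy": 0, "wz": 0, "hand": 50},
    {"dx": 0, "dy": 0, "dz": -0.3, "wx": 0, "wy": 0, "wz": 0, "hand": 50},
    {"dx": 0, "dy": 0, "dz": -0.8, "wx": 0, "wy": 0, "wz": 0, "hand": 50},
    {"dx": 0, "dy": 0, "dz": -1.6, "wx": 0, "wy": 0, "wz": 0, "hand": 50},
    {"dx": 0, "dy": 0, "dz": -2.4, "wx": 0, "wy": 0, "wz": 0, "hand": 50},
    {"dx": 3.2, "dy": -2.5, "dz": -2.4, "wx": 0, "wy": 0, "wz": 0, "hand": 50},
    {"dx": 3.2, "dy": -2.5, "dz": -2.4, "wx": 0, "wy": 0, "wz": 0, "hand": 50},
    {"dx": 3.2, "dy": -2.5, "dz": -2.4, "wx": 0, "wy": 0, "wz": 0, "hand": 50},
    {"dx": 3.2, "dy": -2.5, "dz": -2.4, "wx": 0, "wy": 0, "wz": 0, "hand": 50},
    {"dx": 3.2, "dy": -2.5, "dz": -2.4, "wx": 0, "wy": 0, "wz": 0, "hand": 50},
    {"dx": 3.2, "dy": -2.5, "dz": -2.4, "wx": 0, "wy": 0, "wz": 0, "hand": 50}
  ]
}}

```text
clock: 35.1
eef_pos: [0.4292, 0.005, 0.2158]
tool_rot: [0.723, 0.691, 0.0, 0.001]
ft_force: [0.1, -0.5, 0.3]
grip_width: 0.0502
grasp_force: 0.0
```

Run:
```python
from h import *
a=bot.camera("scene")[:,:,::-1]; b=bot.camera("top")[:,:,::-1]
c=lambda i,x,y,w,h,s:cv2.resize(i[y:y+h,x:x+w],None,fx=s,fy=s,interpolation=cv2.INTER_CUBIC)
cv2.imwrite("pics/p8.png",np.vstack([np.hstack([c(a,310,80,90,70,4),c(a,190,220,110,70,4)]),np.hstack([c(b,340,150,90,70,4),c(b,180,150,110,70,4)])]))
print(bot.get_obs()["clock"],bot.get_obs()["eef_pos"])
```

```text
35.2 [0.43050474 0.00372888 0.21565856]
```

View pics/p8.png

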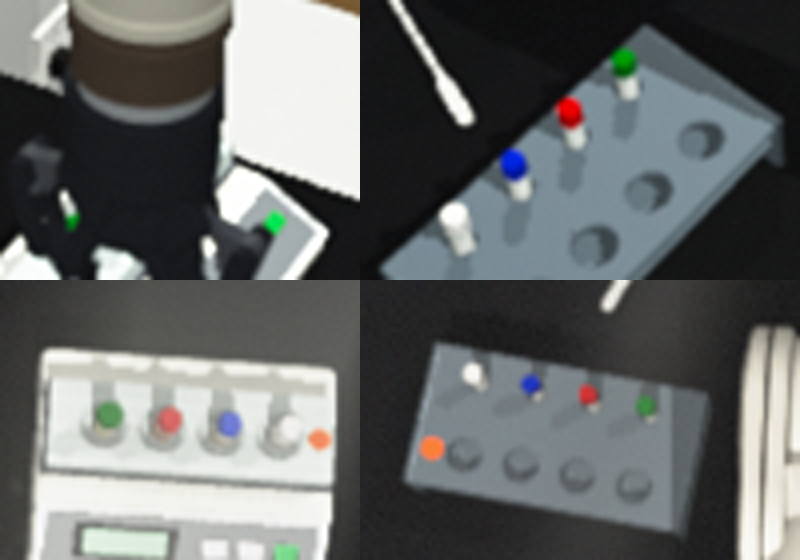

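The top view shows white, blue, red and green standing in order from the heater's dot, caps at crop (288,428), (229,423), (170,420) and (109,414). The front row is empty and all four tubes are in place. Handing in.

```bash
python3 -c "
from workcell import bot
print(bot.job_done())"
```

```text
the job is handed in; nothing more can be done
None
```

I handed the job in at about 35 s of the 102 s limit: white, blue, red and green stand upright in the four heater wells in run order from the orange dot, and the four small tubes are still in the rack's rear row.

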